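Clamp a row of band blocks in the display rack

ROBOT

A 6-joint arm with a two-finger parallel gripper is mounted at the origin on the work surface. World frame = base frame: x ahead of the robot, y to its left, z up, the work surface at z = 0. Lengths are in mm, angles in rad, forces in N, time in s.
With the tool pointing down it reaches from about 275 to 750 mm from the base axis. Payload 10.2 kg.
Tool frame: the origin (TCP) lies between the finger pads; the fingertips stand 8 mm ahead of it and the grasp point (between the pads) lies 11 mm behind it; z points along the fingers, y is the line along which they close (so a half turn about z gives the same grasp; the last joint's range is limited). The gripper opens to 85 mm and grips with 20 to 120 N. Pads are 22 mm wide; open, the fingers measure 114 mm over their backs; the gripper's body (76 mm by 85 mm) begins 54 mm behind the grasp point. The pads swing forward as they close: fully open they stand 13 mm farther back than shut.
Start: joints at [1.042, 0.313, 1.498, -0, 1.331, -0.223], TCP at [158.067, 500.646, 239.294] pointing down, gripper open.
Joint ranges: [-2.94, 2.94], [-0.97, 2.17], [0.19, 2.56], [-1.23, 4.37], [0.02, 3.11], [-2.88, 2.88]. Speed limits (rad/s): [2.39, 2.39, 3.01, 3.14, 3.14, 3.14].

INTERFACE

Orientations are given as a unit quaternion [w, x, y, z].
In Python, from rig import * gives the robot as it stands.
- The arm moves only by the shell command python3 -m handwheel 'ROWS' [FORCE]. ROWS is JSON, a list that holds one entry, the list of rows, each a list of 7 numbers: the shift along the world's x, y, z in mm, then the turn, a rotation vector about the world's x, y, z in degrees, then the opening, from -1 (shut) to 1 (fully open). A call has 1 to 8 rows; each row shifts and turns the commanded pose from where the row before left it; what a row does not reach is not made up. A row lasts 1/8 s, in which the tool goes at most 62.5 mm and 10.7 degrees, less where a joint would pass 70% of its speed; a pose out of reach is approached as far as the arm can. A call is refused whole if a number of a shift passes 62.5 or a number of a turn 10.7, either way. A call with a gripper value outside its range is refused whole. The fingers move at their own pace and stop on an object; FORCE is the grip in N (left out, the last holds). Time passes only in rows, so rows that do not move let the fingers close. It gives the time, the measured TCP pose, the force, the opening and the grip force at its end, in the units of the state.
- sense(): the state, without advancing time (a new reading comes with each control period).
- capture(name): name is "scene" or "top" or "wrist"; returns a dict with "image" (384x512x3 uint8, red, green, blue), "fx", "fy", "cx", "cy" (pixels), "dist_coeffs" ([k1, k2, p1, p2, k3] as OpenCV has them; the pictures are not rectified), "rvec" (rotation vector, rad) and "tvec" (3), from world to camera coordinates, as OpenCV has them; the wrist camera has in their place "hand_eye" (4x4, takes a point from camera to tool coordinates, whose origin is the TCP and whose axes are the flange's). Camera axes: x right, y down, z forward; pixel columns grow to the right and rows downward; lengths in mm; the calibration is good to about 2 mm. A picture is of the moment at which its call begins: read the wrist's pose just before it. There is no depth.
- finish_job(): hands the job in; it is judged then, once.
The state is a dict: "time_s": time; "joints": joint angles; "dq": joint speeds; "tau": joint torques, N m; "eef_pos": TCP position; "ee_rot": TCP orientation; "force": force on the tool from outside, world axes, zero at the start; "wrist_torque": the same for the moment, N m; "grip_width": opening from 0.0 (shut) to 1.0 (fully open); "grip_force": force on a finger pad.
Only numpy, scipy, OpenCV 4.12 (cv2) and the standard library are available. Lean on these libraries where they do the work, as an engineer would, in place of code of your own. Each camera call takes 0.05 s, during which the arm holds its last target. There are 200 camera calls.

TASK

Load the display rack for the day: loosen the clamp knob, slide the stop back, and stand every watch-band block from the slab upright on the rack in one neat row along its middle, side by side from the fixed end plate, all buckles to the front. Then slide the stop up snug so that no gaps remain between end plate, blocks and stop, and turn the knob fully tight again to lock it. Leave the wrench, the pocket mirror and the tin tray where they are.

Things in the scene. Friction and masses are not known exactly. Their poses are not given: they have to be found in the camera images.
- rack: fixed rosewood display rack: plinth 140 deep (x), 400 long (y), 12 high; a fixed end plate (60 deep, 12 thick, 46 above the plinth) at its -y end, a sliding stop with a clamp knob towards +y. Origin: on the slab, mid-depth, 180 mm in +y from the end plate's inner face. -x is the front, y along the row, z up. Turned up to 0.15 rad.
- row_end (a point): where the row begins: on the plinth's top (12 mm above the slab), mid-depth, at the foot of the end plate's inner face. Axes as the rack's: the row grows along +y. A first block touching the end plate has its origin 20 mm along +y from here.
- stop (a joint): position of the sliding stop along the rack's +y: the clear gap in metres between the end plate and the stop's face, 0 to 0.27. It glides with 1.5 N when the knob is loose and is held fast by the clamp when tight.
- stop_face (a point): on the plinth's top, mid-depth, at the foot of the stop's face, a brass plate 60 deep, 46 high, 8 thick; axes as the rack's. Blocks go on its -y side. Behind it (+y 8 to 98 mm) is a steel saddle 158 deep, 18 high, with a post of 16 mm radius up to 60 mm above the plinth that carries the knob.
- knob (a joint): angle of the clamp knob in rad, 0 (fully loose) to 1.35 (fully tight); it grows as the knob turns clockwise seen from above. The clamp bites from about 0.75 and holds firmly from 1.1 on. At 0 the bar of the knob lies across the rack (along the rack's x).
- knob_grip (a point): point to grip on the clamp knob, an upright black bar 46 long (this point's x, turns with the knob), 12 thick (y), 36 high. On the turning axis, 53 mm in +y behind the stop's face, 86 mm above the plinth's top, 14 mm below the bar's top, 22 mm above the hub disc (28 in diameter). Fingers close along the point's y.
- block1: rosewood display block, arch-shaped, with an amber resin watch band over it: 48 deep (x) by 40 wide (y) by 66 high; heavy brass foot 14 high, straight sides up to 42, round arch above; 150 g. Origin: centre of the underside; z up; -x is the front, with the steel buckle low on it; y runs across the 40 mm width. One of up to five alike (3 to 5 are present).
- block2: rosewood display block, arch-shaped, with an amber resin watch band over it: 48 deep (x) by 40 wide (y) by 66 high; heavy brass foot 14 high, straight sides up to 42, round arch above; 150 g. Origin: centre of the underside; z up; -x is the front, with the steel buckle low on it; y runs across the 40 mm width. One of up to five alike (3 to 5 are present).
- block3: rosewood display block, arch-shaped, with an amber resin watch band over it: 48 deep (x) by 40 wide (y) by 66 high; heavy brass foot 14 high, straight sides up to 42, round arch above; 150 g. Origin: centre of the underside; z up; -x is the front, with the steel buckle low on it; y runs across the 40 mm width. One of up to five alike (3 to 5 are present).
- block4: rosewood display block, arch-shaped, with an amber resin watch band over it: 48 deep (x) by 40 wide (y) by 66 high; heavy brass foot 14 high, straight sides up to 42, round arch above; 150 g. Origin: centre of the underside; z up; -x is the front, with the steel buckle low on it; y runs across the 40 mm width. One of up to five alike (3 to 5 are present).
- block5: rosewood display block, arch-shaped, with an amber resin watch band over it: 48 deep (x) by 40 wide (y) by 66 high; heavy brass foot 14 high, straight sides up to 42, round arch above; 150 g. Origin: centre of the underside; z up; -x is the front, with the steel buckle low on it; y runs across the 40 mm width. One of up to five alike (3 to 5 are present).
- wrench: bystander: steel case-back wrench 160 long lying on the slab; origin under its middle. Leave alone.
- mirror: bystander: round chrome pocket mirror, 72 in diameter, 9 thick, lying flat; origin at the centre of its underside. Leave alone.
- tray: bystander: shallow tin tray 120 by 170 by 18 high; origin at the centre of its underside. Leave alone.
Things that resemble listed ones, but are neither listed nor needed, are in the scene too. Leave any green look-alike of the block4 alone.

How it is judged (in metres and radians):
On the way, in this order (a step that is already met when the one before it is completed fails the run):
1. the clamp knob is turned loose (value of joint knob below 0.7 rad), for 0.2 s.
2. all blocks stand in the row with the stop snug against it, the knob still loose (x of block1 in the frame of row_end between -0.01 and 0.01 m and z of block1 in the frame of row_end between -0.004 and 0.004 m and angle between each of block1, block2, block3, block4, block5's own z axis and vertical below 0.08 rad and angle between the y axis of each of block1, block2, block3, block4, block5 and the y axis of rack, either way round below 0.12 rad and y of row_end in the frame of block1 below 0 m and (y of row_end in the frame of block1 between -0.026 and -0.012 m or y of block2 in the frame of block1 between -0.045 and -0.034 m or y of block3 in the frame of block1 between -0.045 and -0.034 m or y of block4 in the frame of block1 between -0.045 and -0.034 m or y of block5 in the frame of block1 between -0.045 and -0.034 m) and x of block2 in the frame of row_end between -0.01 and 0.01 m and z of block2 in the frame of row_end between -0.004 and 0.004 m and y of row_end in the frame of block2 below 0 m and (y of row_end in the frame of block2 between -0.026 and -0.012 m or y of block1 in the frame of block2 between -0.045 and -0.034 m or y of block3 in the frame of block2 between -0.045 and -0.034 m or y of block4 in the frame of block2 between -0.045 and -0.034 m or y of block5 in the frame of block2 between -0.045 and -0.034 m) and x of block3 in the frame of row_end between -0.01 and 0.01 m and z of block3 in the frame of row_end between -0.004 and 0.004 m and y of row_end in the frame of block3 below 0 m and (y of row_end in the frame of block3 between -0.026 and -0.012 m or y of block1 in the frame of block3 between -0.045 and -0.034 m or y of block2 in the frame of block3 between -0.045 and -0.034 m or y of block4 in the frame of block3 between -0.045 and -0.034 m or y of block5 in the frame of block3 between -0.045 and -0.034 m) and x of block4 in the frame of row_end between -0.01 and 0.01 m and z of block4 in the frame of row_end between -0.004 and 0.004 m and y of row_end in the frame of block4 below 0 m and (y of row_end in the frame of block4 between -0.026 and -0.012 m or y of block1 in the frame of block4 between -0.045 and -0.034 m or y of block2 in the frame of block4 between -0.045 and -0.034 m or y of block3 in the frame of block4 between -0.045 and -0.034 m or y of block5 in the frame of block4 between -0.045 and -0.034 m) and x of block5 in the frame of row_end between -0.01 and 0.01 m and z of block5 in the frame of row_end between -0.004 and 0.004 m and y of row_end in the frame of block5 below 0 m and (y of row_end in the frame of block5 between -0.026 and -0.012 m or y of block1 in the frame of block5 between -0.045 and -0.034 m or y of block2 in the frame of block5 between -0.045 and -0.034 m or y of block3 in the frame of block5 between -0.045 and -0.034 m or y of block4 in the frame of block5 between -0.045 and -0.034 m) and (y of stop_face in the frame of block1 between 0.012 and 0.026 m or y of stop_face in the frame of block2 between 0.012 and 0.026 m or y of stop_face in the frame of block3 between 0.012 and 0.026 m or y of stop_face in the frame of block4 between 0.012 and 0.026 m or y of stop_face in the frame of block5 between 0.012 and 0.026 m) and value of joint knob below 0.9 rad), for 0.2 s.
At the end, for the whole second after the job is handed in: every present block upright (0.08 rad) on the rack, square to it (0.12 rad), within 10 mm of mid-depth, buckle in front; gaps: block to block at most 5 mm, block to end plate or stop at most 6 mm; knob tight (over 1.1); all at rest (x of block1 in the frame of row_end between -0.01 and 0.01 m and z of block1 in the frame of row_end between -0.004 and 0.004 m and angle between each of block1, block2, block3, block4, block5's own z axis and vertical below 0.08 rad and angle between the y axis of each of block1, block2, block3, block4, block5 and the y axis of rack, either way round below 0.12 rad and y of row_end in the frame of block1 below 0 m and (y of row_end in the frame of block1 between -0.026 and -0.012 m or y of block2 in the frame of block1 between -0.045 and -0.034 m or y of block3 in the frame of block1 between -0.045 and -0.034 m or y of block4 in the frame of block1 between -0.045 and -0.034 m or y of block5 in the frame of block1 between -0.045 and -0.034 m) and x of block2 in the frame of row_end between -0.01 and 0.01 m and z of block2 in the frame of row_end between -0.004 and 0.004 m and y of row_end in the frame of block2 below 0 m and (y of row_end in the frame of block2 between -0.026 and -0.012 m or y of block1 in the frame of block2 between -0.045 and -0.034 m or y of block3 in the frame of block2 between -0.045 and -0.034 m or y of block4 in the frame of block2 between -0.045 and -0.034 m or y of block5 in the frame of block2 between -0.045 and -0.034 m) and x of block3 in the frame of row_end between -0.01 and 0.01 m and z of block3 in the frame of row_end between -0.004 and 0.004 m and y of row_end in the frame of block3 below 0 m and (y of row_end in the frame of block3 between -0.026 and -0.012 m or y of block1 in the frame of block3 between -0.045 and -0.034 m or y of block2 in the frame of block3 between -0.045 and -0.034 m or y of block4 in the frame of block3 between -0.045 and -0.034 m or y of block5 in the frame of block3 between -0.045 and -0.034 m) and x of block4 in the frame of row_end between -0.01 and 0.01 m and z of block4 in the frame of row_end between -0.004 and 0.004 m and y of row_end in the frame of block4 below 0 m and (y of row_end in the frame of block4 between -0.026 and -0.012 m or y of block1 in the frame of block4 between -0.045 and -0.034 m or y of block2 in the frame of block4 between -0.045 and -0.034 m or y of block3 in the frame of block4 between -0.045 and -0.034 m or y of block5 in the frame of block4 between -0.045 and -0.034 m) and x of block5 in the frame of row_end between -0.01 and 0.01 m and z of block5 in the frame of row_end between -0.004 and 0.004 m and y of row_end in the frame of block5 below 0 m and (y of row_end in the frame of block5 between -0.026 and -0.012 m or y of block1 in the frame of block5 between -0.045 and -0.034 m or y of block2 in the frame of block5 between -0.045 and -0.034 m or y of block3 in the frame of block5 between -0.045 and -0.034 m or y of block4 in the frame of block5 between -0.045 and -0.034 m) and (y of stop_face in the frame of block1 between 0.012 and 0.026 m or y of stop_face in the frame of block2 between 0.012 and 0.026 m or y of stop_face in the frame of block3 between 0.012 and 0.026 m or y of stop_face in the frame of block4 between 0.012 and 0.026 m or y of stop_face in the frame of block5 between 0.012 and 0.026 m) and value of joint knob above 1.1 rad and linear speed of each of block1, block2, block3, block4, block5 below 0.02 m/s); the robot touches nothing.
It fails at once if the wrench is shoved aside (over 30 mm) (distance of wrench from where it was at the start of the episode above 0.03 m).
It fails at once if the mirror is shoved aside (over 30 mm) (distance of mirror from where it was at the start of the episode above 0.03 m).
It fails at once if the tray is shoved aside (over 30 mm) (distance of tray from where it was at the start of the episode above 0.03 m).
Of block1, block2, block3, block4, block5 only 3 to 5 are there at a start; the rules pass over those that are not, and their reading is None.
At some moment in a run one of block1, block2, block3, block4, block5 may be knocked a few centimetres aside while the robot is not near it.
It also fails if it takes over 210 s, if anything falls off the work surface, if the arm or the gripper's body presses on something with over 40 N, if the wrist force passes 120 N, or if a joint passes its speed limit or range.

## Working session

There is one attempt and no reset: what is moved stays moved. The work goes in short steps, Python scripts to look and compute and a shell command to move; the robot and the scene stay as the last step left them, time stands still between calls to the robot, and variables do not carry over. Pictures are saved under pics/ and viewed, at most 14 in all, crops included, and the job is handed in when it is done.

```bash
mkdir -p pics; ls; cat > h.py <<'E'
from rig import *
import numpy as np, cv2, json
from scipy.spatial.transform import Rotation as R
def shot(n,fn,crop=None,scale=1):
    s=sense(); c=capture(n); im=c["image"][:,:,::-1]
    if n=="wrist":
        T=np.eye(4); q=s["ee_rot"]; T[:3,:3]=R.from_quat([q[1],q[2],q[3],q[0]]).as_matrix(); T[:3,3]=s["eef_pos"]
        W=np.linalg.inv(T@np.array(c["hand_eye"])); Rm,t=W[:3,:3],W[:3,3]
    else:
        Rm=cv2.Rodrigues(np.array(c["rvec"],float))[0]; t=np.array(c["tvec"],float).ravel()
    K=np.array([[c["fx"],0,c["cx"]],[0,c["fy"],c["cy"]],[0,0,1]])
    np.savez("cam_"+fn+".npz",K=K,d=np.array(c["dist_coeffs"],float),R=Rm,t=t,im=im)
    cv2.imwrite("pics/"+fn+".png",im); return im
def crop(fn,x0,y0,x1,y1,s,out):
    im=np.load("cam_"+fn+".npz")["im"][y0:y1,x0:x1]
    cv2.imwrite("pics/"+out+".png",cv2.resize(im,None,fx=s,fy=s,interpolation=cv2.INTER_CUBIC))
def ray(fn,uv):
    c=np.load("cam_"+fn+".npz"); p=cv2.undistortPoints(np.array([[uv]],float),c["K"],c["d"]).ravel()
    return -c["R"].T@c["t"], c["R"].T@np.array([p[0],p[1],1])
def atz(fn,uv,z):
    o,d=ray(fn,uv); return np.round(o+d*(z-o[2])/d[2],1)
def tri(*obs):
    A=np.zeros((3,3));b=np.zeros(3)
    for fn,uv in obs:
        o,d=ray(fn,uv); d=d/np.linalg.norm(d); P=np.eye(3)-np.outer(d,d); A+=P;b+=P@o
    x=np.linalg.solve(A,b)
    e=[np.linalg.norm((np.eye(3)-np.outer(d/np.linalg.norm(d),d/np.linalg.norm(d)))@(x-o)) for o,d in [ray(f,u) for f,u in obs]]
    return np.round(x,1),np.round(e,1)
def proj(fn,p):
    c=np.load("cam_"+fn+".npz"); return np.round(cv2.projectPoints(np.array([p],float),cv2.Rodrigues(c["R"])[0],c["t"],c["K"],c["d"])[0].reshape(-1,2),1)
E
python3 - <<'E'
from h import *
print(sense())
a=shot("scene","s0");b=shot("top","t0")
cv2.imwrite("pics/s0b.png",cv2.resize(a,(800,600)));cv2.imwrite("pics/t0b.png",cv2.resize(b,(800,600)))
for n in("s0","t0"):print(n,ray(n,(256,192)))
E
```

```text
pics
{'time_s': 0.0, 'joints': array([ 1.04161528e+00,  3.13467079e-01,  1.49845684e+00, -1.63533115e-05,
        1.33102019e+00, -2.23398953e-01]), 'dq': array([ 0.00052896, -0.00122789,  0.00026099,  0.00108234, -0.00086571,
       -0.00188969]), 'tau': array([-3.69987738e-04, -4.12267756e+01, -2.59745711e+01, -1.76213730e-04,
        4.11465051e-03,  2.86581383e-05]), 'eef_pos': array([157.92619156, 500.41193543, 238.71889981]), 'ee_rot': array([-2.40925958e-04,  1.52294129e-01,  9.88334984e-01, -6.31369110e-04]), 'force': array([0.33115536, 1.0511294 , 0.31147392]), 'wrist_torque': array([ 0.01885322, -0.00914624, -0.02045243]), 'grip_force': 0.0, 'grip_width': 0.9991673956418675}
s0 (array([1172.85991803, -518.26191031,  861.71162936]), array([-0.53749086,  0.49098833, -0.6858319 ]))
t0 (array([ 410.21470076,   48.61359127, 1300.11297214]), array([ 0.12909713, -0.00774826, -0.99170266]))
```

View pics/s0b.png

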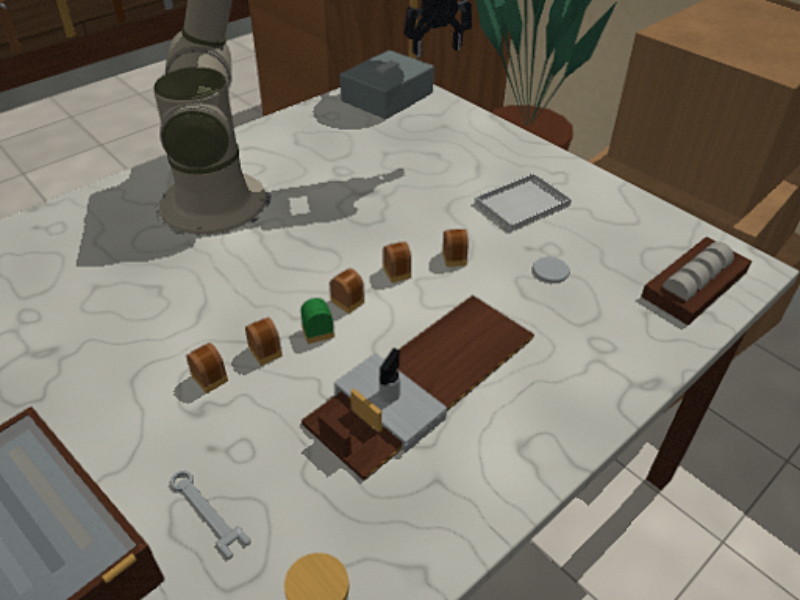

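View pics/t0b.png

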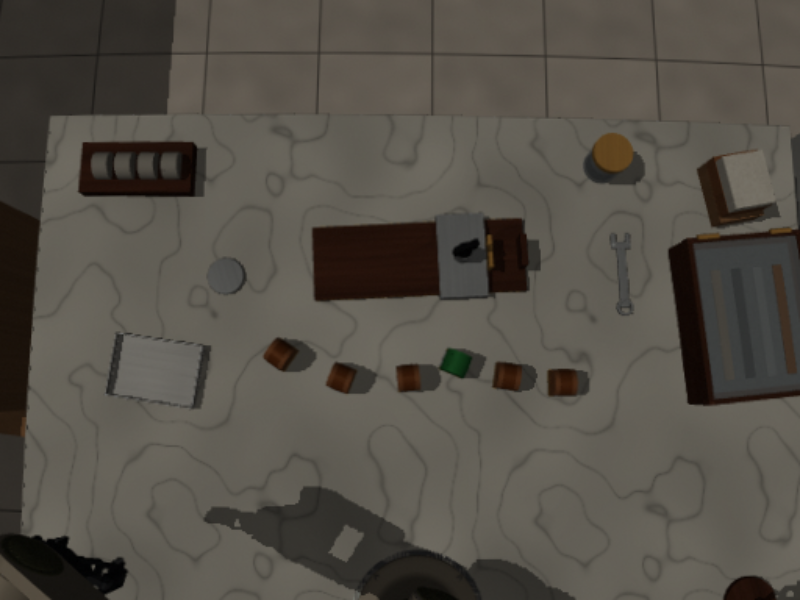

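Both pictures show the rack in the middle (knob at top 465,248). Five amber blocks stand at top (281,354), (341,377), (408,377), (508,377) and (563,382). Things they could be confused with are the green one at (456,362) and the grey rolls at (138,168). I choose the five amber ones and check them in crops.

```bash
python3 - <<'E'
from h import *
crop("t0",160,130,380,260,3.6,"t0c"); crop("s0",110,130,350,310,3.3,"s0c")
k=.64
for n,p in dict(b1=(281,354),b2=(341,377),b3=(408,377),g=(456,362),b4=(508,377),b5=(563,382)).items(): print(n,atz("t0",(p[0]*k,p[1]*k),62))
print(proj("t0",[0,0,0]))
c=capture("wrist");print(np.round(c["hand_eye"],3),c["fx"],c["fy"],c["cx"],c["cy"],c["dist_coeffs"])
E
```

```text
b1 [471.6 249.9  62. ]
b2 [432.4 141.9  62. ]
b3 [434.   23.1  62. ]
g [461.6 -61.9  62. ]
b4 [ 436.  -154.6   62. ]
b5 [ 428.1 -253.1   62. ]
[[267.  394.3]]
[[ 2.0000e-03 -9.6200e-01 -2.7100e-01  6.9725e+01]
 [ 1.0000e+00  2.0000e-03 -1.0000e-03 -3.0200e-01]
 [ 1.0000e-03 -2.7100e-01  9.6200e-01 -1.3489e+02]
 [ 0.0000e+00  0.0000e+00  0.0000e+00  1.0000e+00]] 298.9868783919077 298.9868783919077 255.77614664028607 185.364423874197 [-0.07467354  0.          0.          0.          0.        ]
```

View pics/t0c.png

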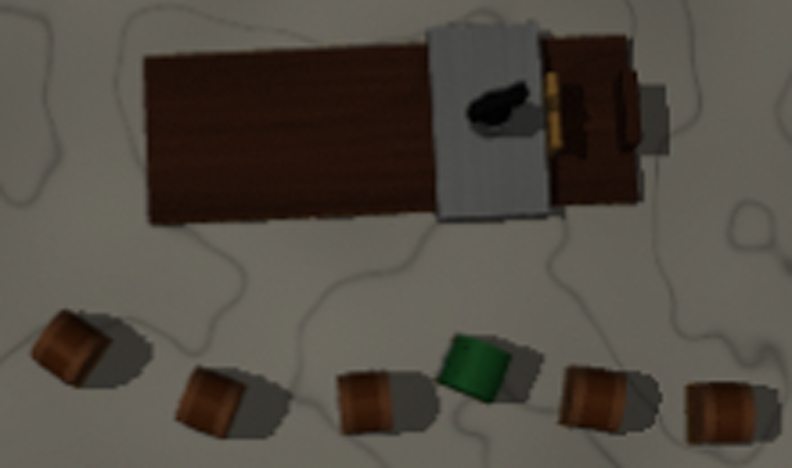

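View pics/s0c.png

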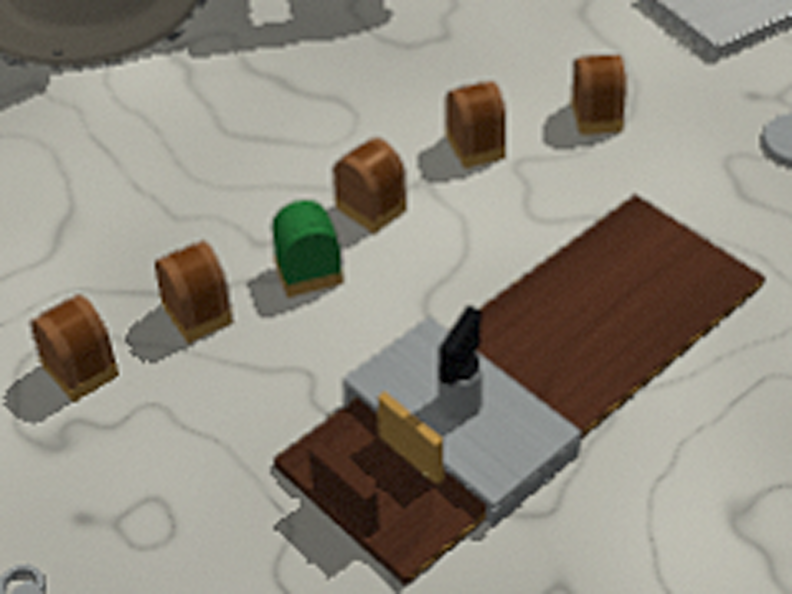

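Crops confirm: the five amber arches (top crop 70,347; 210,402; 366,403; 594,398; 721,412) with the green look-alike at (475,367). The plain backs of all of them face +x, so buckles probably face the robot. The knob bar lies at (497,103), oblique.

```bash
python3 - <<'E'
from h import *
T=lambda p:(p[0]/3.6+160-.36,p[1]/3.6+130-.36)
S=lambda p:(p[0]/3.3+110-.35,p[1]/3.3+130-.35)
c=[atz("t0",T(p),12) for p in [(145,57),(151,223),(640,202),(630,36)]]
print(c)
print("yaw",np.degrees([np.arctan2(*(c[0]-c[3])[:2])*-1,np.arctan2(*(c[1]-c[2])[:2])*-1]))
for a,b,n in [((145,57),(763,280),"farcorner+y"),((151,223),(637,196),"near+y"),((525,90),(474,308),"knobbar tip"),((549,74),(440,437),"plate top back"),((549,152),(380,395),"plate top front"),((624,72),(378,497),"end back")]:
    print(n,tri(("t0",T(a)),("s0",S(b))))
print("knob bar",[atz("t0",T(p),112) for p in [(470,108),(525,90)]])
# block tops: centroid tri
for a,b in [((70,347),(600,62)),((210,402),(475,90)),((366,403),(370,150)),((594,398),(190,253)),((721,412),(72,308))]:
    print(tri(("t0",T(a)),("s0",S(b))))
E
```

```text
[array([714.7, 206.3,  12. ]), array([577.1, 197.5,  12. ]), array([ 599.5, -199.9,   12. ]), array([ 738. , -193.4,   12. ])]
yaw [3.33620858 3.22614199]
farcorner+y (array([716.7, 207.5,   5.2]), array([0.6, 0.6]))
near+y (array([579.4, 199.9,   6.6]), array([2.4, 2.4]))
knobbar tip (array([670.7, -81.9, 139.9]), array([11.7, 11.7]))
plate top back (array([ 695. , -119.3,   57.1]), array([0.8, 0.8]))
plate top front (array([ 633.3, -121.2,   47.2]), array([0.4, 0.4]))
end back (array([ 700.2, -179.7,   48.6]), array([1.9, 1.9]))
knob bar [array([654.8, -52.5, 112. ]), array([669.3, -94.2, 112. ])]
(array([474.8, 254.1,  63.3]), array([2.9, 2.9]))
(array([433.2, 143.7,  64.4]), array([1.6, 1.6]))
(array([434.7,  24.8,  64.3]), array([2.7, 2.7]))
(array([ 439.2, -152.6,   64.1]), array([0.4, 0.4]))
(array([ 429.5, -250.8,   63.8]), array([0.8, 0.8]))
```

```bash
python3 -m handwheel '[[[36,-41,0,0,0,-4,1],[36,-41,0,0,0,-4,1],[36,-41,0,0,0,-4,1],[36,-41,0,0,0,-4,1],[36,-41,0,0,0,-4,1],[36,-41,0,0,0,-4,1],[36,-41,0,0,0,-4,1]]]' 40
python3 -m handwheel '[[[36,-41,0,0,0,-4,1],[36,-41,0,0,0,-4,1],[36,-41,0,0,0,-4,1],[36,-41,0,0,0,-4,1],[36,-41,0,0,0,-4,1],[36,-41,0,0,0,-4,1],[36,-41,0,0,0,-4,1],[0,0,0,0,0,0,1]]]'
python3 - <<'E'
from h import *
a=shot("wrist","w1");cv2.imwrite("pics/w1b.png",cv2.resize(a,(800,600),interpolation=cv2.INTER_CUBIC))
E
```

```text
time_s: 1.02
eef_pos: [411.0, 212.1, 239.3]
ee_rot: [-0.0, 0.388, 0.922, 0.0]
force: [0.3, 0.9, -0.2]
grip_width: 1.002
grip_force: 0.0
time_s: 2.02
eef_pos: [663.0, -76.3, 237.0]
ee_rot: [-0.001, 0.6, 0.8, -0.001]
force: [-0.1, 0.2, 0.7]
grip_width: 0.996
grip_force: 0.0
```

View pics/w1b.png

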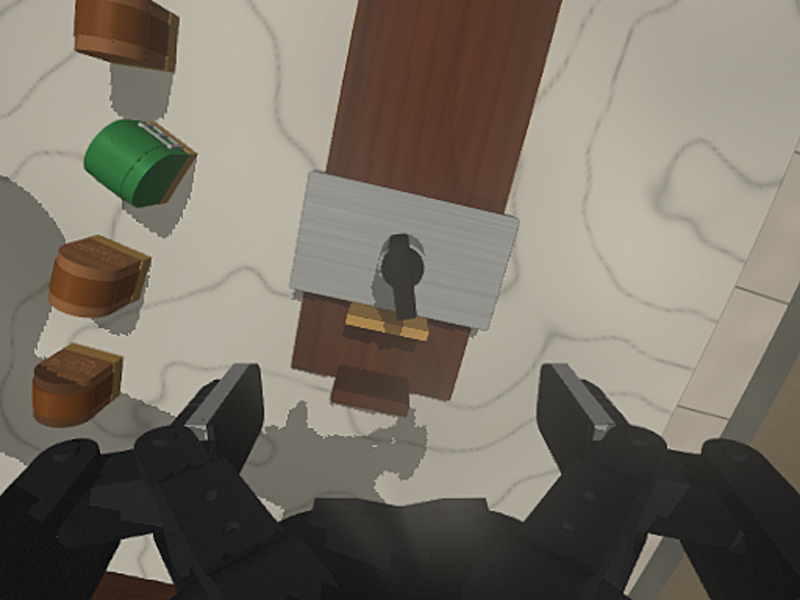

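The wrist view shows the knob bar from about (400,238) to (405,318), saddle corners (315,171), (518,218), (291,288), (488,330), the brass plate near (388,322) and the end plate at (370,390). The amber backs at left show no buckle.

```bash
python3 - <<'E'
from h import *
crop("w1",170,130,350,270,4.4,"w1c")
k=.64
W=lambda p:(p[0]*k-.2,p[1]*k-.2)
a=atz("w1",W((400,238)),112);b=atz("w1",W((405,318)),112);print(a,b,np.linalg.norm(a-b))
print([atz("w1",W(p),30) for p in [(315,171),(518,218),(291,288),(488,330)]])
print(sense()["joints"])
E
```

```text
[654.4 -51.9 112. ] [670.6 -96.6 112. ] 47.54503128613968
[array([586.1, -35.6,  30. ]), array([736.8, -26.3,  30. ]), array([ 589. , -125.3,   30. ]), array([ 744.4, -115.1,   30. ])]
[-2.87365334e-01  6.42652384e-01  1.00037566e+00  1.55521047e-04
  1.50070004e+00 -5.73502837e-01]
```

View pics/w1c.png

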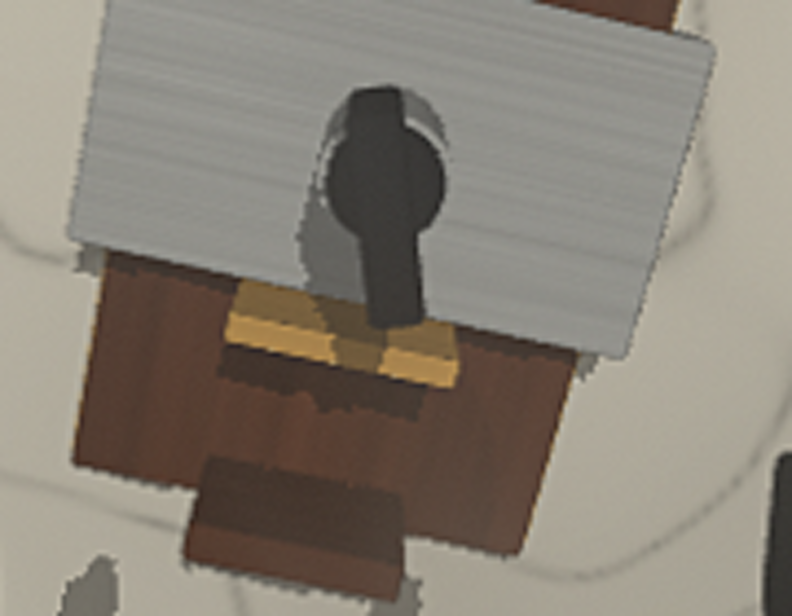

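```bash
python3 -m handwheel '[[[0,0.5,-40,0,0,1.5,1],[0,0.5,-40,0,0,1.5,1],[0,0,-40,0,0,0,1],[0,0,-28,0,0,0,1],[0,0,0,0,0,0,1]]]' 40
python3 -m handwheel '[[[0,0,0,0,0,0,-1],[0,0,0,0,0,0,-1],[0,0,0,0,0,0,-1],[0,0,0,0,0,0,-1],[0,0,0,0,0,0,-1],[0,0,0,0,0,0,-1],[0,0,0,0,0,0,-1]]]' 60
```

```text
time_s: 2.7
eef_pos: [660.7, -71.0, 89.8]
ee_rot: [-0.002, 0.577, 0.817, -0.001]
force: [0.1, 0.7, 0.1]
grip_width: 1.003
grip_force: 0.0
time_s: 3.58
eef_pos: [662.6, -72.3, 91.9]
ee_rot: [0.001, 0.577, 0.817, 0.0]
force: [4.4, 1.1, 4.8]
grip_width: 0.129
grip_force: 61.5
```

```bash
python3 -m handwheel '[[[-0.2,-0.4,0,0,0,9,-1],[-0.2,-0.4,0,0,0,9,-1],[-0.2,-0.4,0,0,0,9,-1],[-0.2,-0.4,0,0,0,9,-1],[-0.2,-0.3,0,0,0,9,-1],[-0.2,-0.3,0,0,0,9,-1],[-0.2,-0.3,0,0,0,9,-1],[-0.2,-0.3,0,0,0,9,-1]]]'
python3 -m handwheel '[[[0,0,0,0,0,0,-1],[0,0,0,0,0,0,-1]]]'; python3 -c "
from h import *
s=sense();print(s['joints'],s['wrist_torque'],s['force'])
q=s['ee_rot'];print(R.from_quat([q[1],q[2],q[3],q[0]]).as_matrix()[:,1])"
```

```text
time_s: 4.58
eef_pos: [660.2, -75.8, 91.7]
ee_rot: [-0.0, -0.015, 1.0, -0.0]
force: [0.0, -1.6, 5.7]
grip_width: 0.127
grip_force: 61.1
time_s: 4.82
eef_pos: [660.2, -75.8, 91.7]
ee_rot: [-0.0, -0.013, 1.0, -0.001]
force: [-0.6, -1.3, 6.6]
grip_width: 0.129
grip_force: 61.6
[-2.89799078e-01  7.50879828e-01  1.19842648e+00 -1.23824268e-03
  1.19253471e+00 -1.88578460e+00] [-0.2132383   0.08500727  0.13836982] [-0.59782968 -1.34863615  6.5539356 ]
[-0.0256441   0.99967062 -0.00101696]
```

```bash
python3 -m handwheel '[[[-1.7,29.2,0,0,0,0,-1],[-1.7,29.2,0,0,0,0,-1],[-1.7,29.2,0,0,0,0,-1],[-1.7,29.2,0,0,0,0,-1],[-1.7,29.2,0,0,0,0,-1],[-1.7,29.2,0,0,0,0,-1],[-1.6,29.2,0,0,0,0,-1],[0,0,0,0,0,0,-1]]]'
python3 -m handwheel '[[[0,0,0,0,0,0,1],[0,0,0,0,0,0,1],[0,0,0,0,0,0,1],[0,0,0,0,0,0,1],[0,0,40,0,0,0,1],[0,0,50,0,0,0,1],[0,0,50,0,0,0,1]]]'
```

```text
time_s: 5.82
eef_pos: [647.9, 131.2, 91.7]
ee_rot: [-0.001, -0.014, 1.0, 0.0]
force: [-3.6, 1.2, 7.3]
grip_width: 0.131
grip_force: 61.6
time_s: 6.7
eef_pos: [648.4, 129.1, 232.8]
ee_rot: [-0.0, -0.013, 1.0, -0.0]
force: [0.3, -0.4, -0.7]
grip_width: 1.002
grip_force: 0.0
```

```bash
python3 -m handwheel '[[[-50,6,13,0,0,0,1],[-50,6,13,0,0,0,1],[-50,6,13,0,0,0,1],[-50,6,13,0,0,0,1],[-48,6,13,0,0,0,1],[0,0,0,0,0,0,1],[0,0,0,0,0,0,1]]]' | head -2
python3 -c "
from h import *
shot('wrist','w2')"
python3 -m handwheel '[[[0,-55,0,0,0,0,1],[0,-55,0,0,0,0,1],[0,-55,0,0,0,0,1],[0,-55,0,0,0,0,1],[0,-55,0,0,0,0,1],[0,-55,0,0,0,0,1],[0,0,0,0,0,0,1],[0,0,0,0,0,0,1]]]' |head -2
python3 - <<'E'
from h import *
shot('wrist','w3')
a,b=[np.load(f"cam_{n}.npz")["im"][:300] for n in("w2","w3")]
cv2.imwrite("pics/w23.png",cv2.resize(np.vstack([a,b]),(512,600)))
crop("w2",0,0,512,384,1.56,"w2b");crop("w3",0,0,512,384,1.56,"w3b")
E
```

```text
time_s: 7.58
eef_pos: [401.1, 159.1, 296.3]
time_s: 8.62
eef_pos: [400.9, -170.9, 295.7]
```

View pics/w2b.png

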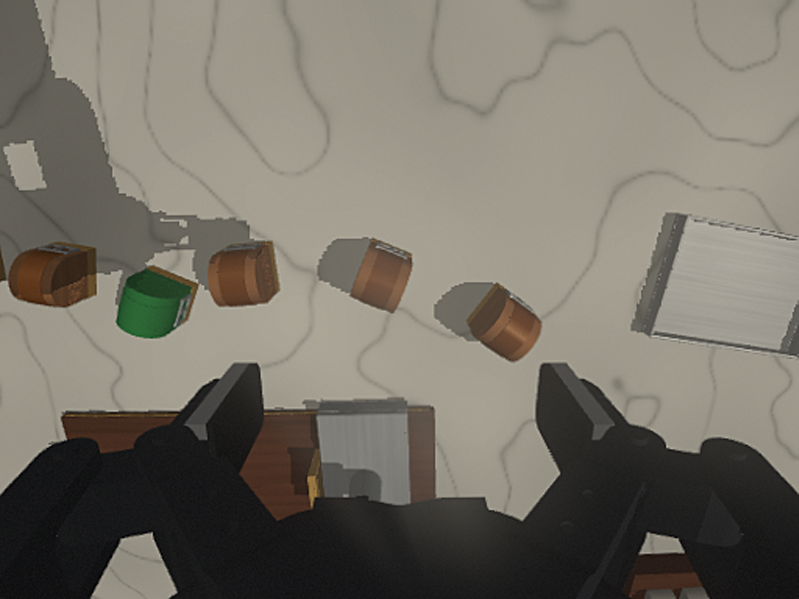

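View pics/w3b.png

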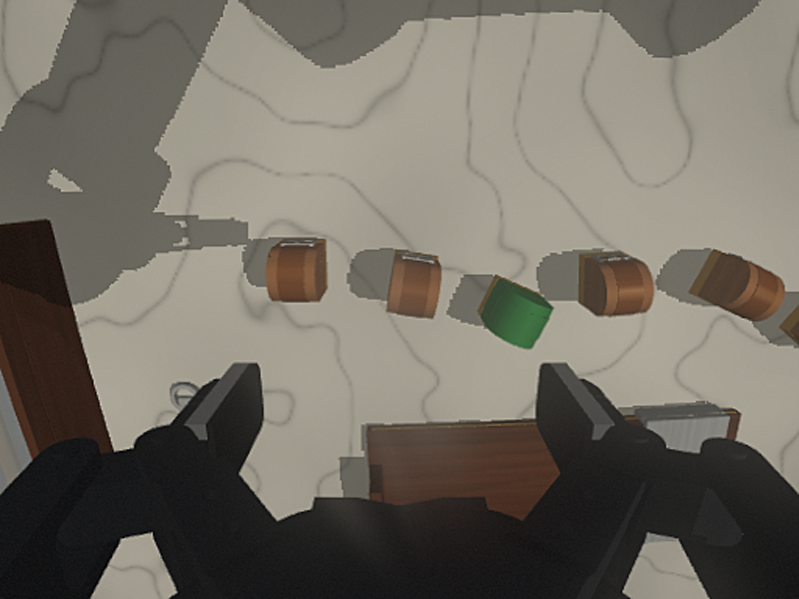

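w2 and w3 show every amber block with its buckle on the -x (upper) side: w2 (235,247), (388,247), (515,298) and w3 (297,242), (418,258). Only the green one differs. I'll fit the known outline to the amber masks.

```bash
cat >> h.py <<'E'
from scipy.optimize import minimize
_a=np.linspace(0,np.pi,13)
_pr=[(-24,0),(24,0)]+[(24*np.cos(t),42+24*np.sin(t)) for t in _a]
MOD=np.array([(x,y,z) for x,z in _pr for y in(-20,20)])
def mask(im):
    h=cv2.cvtColor(im,cv2.COLOR_BGR2HSV)
    m=((h[...,0]<22)&(h[...,1]>95)&(h[...,2]>40)).astype(np.uint8)
    return m
def fit(fns,x,y,yaw=0,z=0,F=4):
    """fit block pose; yaw deg"""
    V=[]
    for f in fns:
        c=np.load("cam_"+f+".npz"); u=proj(f,[x,y,33])[0].astype(int)
        x0,y0=max(u[0]-60,0),max(u[1]-60,0); m=mask(c["im"])[y0:u[1]+60,x0:u[0]+60]
        n,l,st,ce=cv2.connectedComponentsWithStats(m)
        i=1+np.argmin(np.linalg.norm(ce[1:]-(u-[x0,y0]),axis=1)+1e3*(st[1:,4]<150)); m=(l==i).astype(np.uint8)
        m=cv2.resize(m,None,fx=F,fy=F,interpolation=cv2.INTER_LINEAR)
        V.append((c,m,x0,y0))
    def cost(p):
        Rz=R.from_euler('z',p[2],degrees=True).as_matrix(); P=MOD@Rz.T+[p[0],p[1],z]; e=0
        for c,m,x0,y0 in V:
            q=cv2.projectPoints(P,cv2.Rodrigues(c["R"])[0],c["t"],c["K"],c["d"])[0].reshape(-1,2)
            q=(q-[x0,y0]+.5)*F; s=np.zeros_like(m); cv2.fillConvexPoly(s,cv2.convexHull(np.round(q).astype(np.int32)),1)
            e+=1-(s&m).sum()/max((s|m).sum(),1)
        return e/len(V)
    best=min((minimize(cost,[x,y,w],method="Nelder-Mead",options=dict(initial_simplex=[[x,y,w],[x+8,y,w],[x,y+8,w],[x,y,w+12]],xatol=.1,fatol=1e-4)) for w in(yaw-20,yaw,yaw+20)),key=lambda r:r.fun)
    return np.round(best.x,1),round(best.fun,3)
E
python3 - <<'E'
from h import *
for f,x,y in [(["w2"],470,245),(["w2"],433,140),(["w2","w3"],435,23),(["w3"],436,-150),(["w3"],428,-248)]: print(fit(f,x,y))
for x,y in [(470,245),(433,140),(435,23),(436,-150),(428,-248)]: print(fit(["t0"],x,y))
E
```

```text
(array([478.1, 260.9,  18.7]), np.float64(0.387))
(array([431.7, 142.9, -20. ]), np.float64(0.309))
(array([434.7,  22.5,  10.4]), np.float64(0.289))
(array([ 439.4, -158. ,   -4.1]), np.float64(0.241))
(array([ 427.6, -259.4,   -1.8]), np.float64(0.13))
(array([473.1, 260. , -24.9]), np.float64(0.411))
(array([429.7, 144.8,  67.6]), np.float64(0.308))
(array([433.8,  23.6,   4.3]), np.float64(0.27))
(array([ 440. , -156.7,   -2.5]), np.float64(0.318))
(array([ 427.9, -258.1,    3.1]), np.float64(0.38))
```

```bash
python3 - <<'E'
from h import *
im=np.load("cam_w3.npz")["im"]; h=cv2.cvtColor(im,cv2.COLOR_BGR2HSV)
for p in [(297,270),(280,290),(322,265),(418,285),(395,285),(615,275),(590,285),(587,262),(725,280),(705,270),(150,200),(370,265),(200,230),(560,80)]:
    print(p,h[int(p[1]/1.56),int(p[0]/1.56)])
for f in("w2","w3"):
    c=np.load(f"cam_{f}.npz")["im"]; m=mask(c); n,l,st,ce=cv2.connectedComponentsWithStats(m)
    print(f,[(list(s),) for s in st[1:] if s[4]>100])
E
```

```text
(297, 270) [ 12 143 114]
(280, 290) [ 12 135 102]
(322, 265) [ 13 105  90]
(418, 285) [ 12 124 113]
(395, 285) [ 13 115 133]
(615, 275) [ 12 116  92]
(590, 285) [14 82 75]
(587, 262) [14 78 75]
(725, 280) [13 93 77]
(705, 270) [ 18 107  93]
(150, 200) [ 22  27 105]
(370, 265) [ 21  30 111]
(200, 230) [ 23  28 109]
(560, 80) [ 22  30 163]
w2 [([np.int32(6), np.int32(155), np.int32(56), np.int32(42), np.int32(1805)],), ([np.int32(133), np.int32(155), np.int32(46), np.int32(41), np.int32(1464)],), ([np.int32(225), np.int32(160), np.int32(39), np.int32(38), np.int32(894)],), ([np.int32(95), np.int32(170), np.int32(32), np.int32(37), np.int32(152)],), ([np.int32(305), np.int32(188), np.int32(42), np.int32(43), np.int32(930)],), ([np.int32(153), np.int32(263), np.int32(55), np.int32(71), np.int32(2375)],), ([np.int32(39), np.int32(264), np.int32(75), np.int32(27), np.int32(1186)],), ([np.int32(403), np.int32(366), np.int32(48), np.int32(18), np.int32(513)],)]
w3 [([np.int32(170), np.int32(153), np.int32(40), np.int32(40), np.int32(1333)],), ([np.int32(442), np.int32(160), np.int32(25), np.int32(31), np.int32(197)],), ([np.int32(371), np.int32(163), np.int32(8), np.int32(32), np.int32(109)],), ([np.int32(249), np.int32(164), np.int32(34), np.int32(40), np.int32(993)],), ([np.int32(452), np.int32(165), np.int32(51), np.int32(41), np.int32(926)],), ([np.int32(382), np.int32(166), np.int32(37), np.int32(36), np.int32(989)],), ([np.int32(0), np.int32(180), np.int32(72), np.int32(114), np.int32(5018)],), ([np.int32(500), np.int32(196), np.int32(12), np.int32(24), np.int32(136)],), ([np.int32(246), np.int32(270), np.int32(113), np.int32(64), np.int32(3763)],)]
```

```bash
python3 - <<'E'
s=open('h.py').read()
s=s.replace("(h[...,1]>95)&(h[...,2]>40)","(h[...,1]>52)&(h[...,2]>25)")
s=s.replace("return m\ndef fit","return cv2.morphologyEx(m,cv2.MORPH_OPEN,np.ones((2,2),np.uint8))\ndef fit")
s=s.replace("m=(l==i).astype(np.uint8)\n","m=(l==i).astype(np.uint8); hh=cv2.convexHull(cv2.findNonZero(m)); cv2.fillConvexPoly(m,hh,1)\n")
open('h.py','w').write(s)
E
python3 - <<'E'
from h import *
for f,x,y in [(["w2"],470,245),(["w2"],433,140),(["w2"],435,23),(["w3"],435,23),(["w3"],436,-150),(["w3"],428,-248)]: print(fit(f,x,y))
E
```

```text
(array([474.7, 256.8, -35.5]), np.float64(0.035))
(array([433.3, 144.3, -20.8]), np.float64(0.035))
(array([435.8,  23.4,   6.7]), np.float64(0.038))
(array([435.1,  23.3,   4.4]), np.float64(0.048))
(array([ 439.6, -157. ,   -7.1]), np.float64(0.033))
(array([ 430. , -258.1,    1.4]), np.float64(0.018))
```

```bash
python3 - <<'E'
from h import *
W=lambda p:(p[0]/4.4+170-.4,p[1]/4.4+130-.4)
for p,z in [((207,458),12),((402,495),12),((186,545),58),((404,575),58),((73,465),12),((520,555),12),((105,250),12),((578,352),12),((225,340),58),((455,386),58)]: print(p,atz("w1",W(p),z))
crop("w3",215,255,360,330,5,"w3r")
E
```

```text
(207, 458) [ 639.8 -186.1   12. ]
(402, 495) [ 699.2 -181.2   12. ]
(186, 545) [ 641.  -189.9   58. ]
(404, 575) [ 699.3 -181.9   58. ]
(73, 465) [ 601.6 -200.    12. ]
(520, 555) [ 739.7 -190.5   12. ]
(105, 250) [ 595.8 -131.6   12. ]
(578, 352) [ 735.3 -122.8   12. ]
(225, 340) [ 636.6 -130.6   58. ]
(455, 386) [ 696.2 -126.1   58. ]
```

View pics/w3r.png

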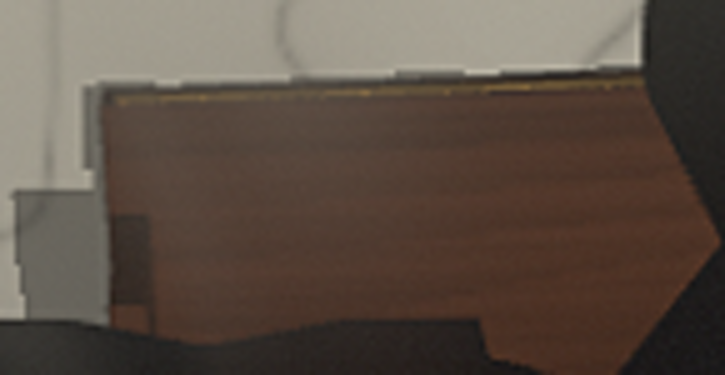

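w3r shows the plinth's end corner at (103,88) and the end plate at about (130,260), which agrees with w1. So row_end ≈ (670,-184) and yaw ≈ 3.5°. Next I go over the first block (b5).

```bash
python3 -m handwheel '[[[3.3,-9.7,-11,0,0,-10,1],[3.3,-9.7,-11,0,0,-10,1],[3.3,-9.7,-11,0,0,-10,1],[3.3,-9.7,-11,0,0,-10,1],[3.3,-9.7,-11,0,0,-10,1],[3.3,-9.7,-11,0,0,-10,1],[3.3,-9.7,-11,0,0,-10,1],[3.3,-9.7,-11,0,0,-10,1]]]' >/dev/null
python3 -m handwheel '[[[3.0,-9.7,-11,0,0,-10,1],[0,0,0,0,0,0,1],[0,0,0,0,0,0,1]]]'
python3 -c "
from h import *
shot('wrist','w4');print(fit(['w4'],430,-258));print(sense()['joints'],proj('w4',[430,-258,33]))"
```

```text
time_s: 10.05
eef_pos: [430.4, -257.3, 197.8]
ee_rot: [0.0, 0.696, 0.718, 0.0]
force: [-0.0, 0.8, -0.3]
grip_width: 0.999
grip_force: 0.0
(array([ 429.5, -260. ,    1.8]), np.float64(0.021))
[-7.73187525e-01  2.98119692e-01  1.63033905e+00  7.14528217e-05
  1.21240413e+00 -8.02685728e-01] [[256.4 170.9]]
```

```bash
python3 -m handwheel '[[[0,-1,-45,0,0,0,1],[0,0,-45,0,0,0,1],[0,0,-45,0,0,0,1],[0,0,-42,0,0,0,1],[0,0,0,0,0,0,1],[0,0,0,0,0,0,-1],[0,0,0,0,0,0,-1],[0,0,0,0,0,0,-1]]]' 30
python3 -m handwheel '[[[0,0,0,0,0,0,-1],[0,0,0,0,0,0,-1],[0,0,40,0,0,0,-1],[0,0,60,0,0,0,-1],[0,0,0,0,0,0,-1]]]'
```

```text
time_s: 11.1
eef_pos: [430.8, -259.7, 22.0]
ee_rot: [0.002, 0.698, 0.716, -0.0]
force: [-1.8, 1.9, 8.4]
grip_width: 0.558
grip_force: 31.5
time_s: 11.72
eef_pos: [431.7, -260.5, 124.8]
ee_rot: [0.005, 0.698, 0.716, -0.0]
force: [0.2, 0.8, -2.4]
grip_width: 0.558
grip_force: 32.6
```

```bash
python3 -m handwheel '[[[47.7,19.6,0,0,0,0.35,-1],[47.7,19.6,0,0,0,0.35,-1],[47.7,19.6,0,0,0,0.35,-1],[47.7,19.6,0,0,0,0.35,-1],[47.7,19.6,0,0,0,0.35,-1],[0,0,0,0,0,0,-1],[0,0,0,0,0,0,-1]]]'
python3 -m handwheel '[[[0,0,-35,0,0,0,-1],[0,0,-30,0,0,0,-1],[0,0,-10,0,0,0,-1],[0,0,-5,0,0,0,-1],[0,0,-4,0,0,0,-1],[0,0,-3,0,0,0,-1],[0,0,0,0,0,0,-1],[0,0,0,0,0,0,-1]]]'
```

```text
time_s: 12.6
eef_pos: [667.8, -161.1, 119.2]
ee_rot: [-0.001, 0.687, 0.727, -0.0]
force: [-0.9, -0.0, -2.2]
grip_width: 0.557
grip_force: 32.8
time_s: 13.6
eef_pos: [669.0, -161.2, 34.1]
ee_rot: [0.001, 0.687, 0.727, 0.0]
force: [-0.1, 0.8, 3.4]
grip_width: 0.555
grip_force: 33.6
```

```bash
python3 -m handwheel '[[[0,0,0,0,0,0,1],[0,0,0,0,0,0,1],[0,0,0,0,0,0,1],[0,0,0,0,0,0,1],[0,0,40,0,0,0,1],[0,0,60,0,0,0,1],[0,0,60,0,0,0,1],[0,0,5,0,0,0,1]]]'
python3 -c "
from h import *
shot('wrist','w5');print(fit(['w5'],669,-161,3,12))"
python3 -m handwheel '[[[-45.8,0.8,0,0,0,-2.1,1],[-45.8,0.8,0,0,0,-2.1,1],[-45.8,0.8,0,0,0,-2.1,1],[-45.8,0.8,0,0,0,-2.1,1],[-45.8,0.8,0,0,0,-2.1,1],[0,0,0,0,0,0,1],[0,0,0,0,0,0,1]]]'
python3 -c "
from h import *
shot('wrist','w6');print(fit(['w6'],439.6,-157,-7))"
```

```text
time_s: 14.6
eef_pos: [670.0, -161.6, 203.9]
ee_rot: [0.004, 0.687, 0.727, 0.002]
force: [-0.4, -0.8, -0.3]
grip_width: 1.0
grip_force: 0.0
(array([ 692.2, -164.4,   14.1]), np.float64(0.773))
time_s: 15.52
eef_pos: [439.8, -157.1, 197.8]
ee_rot: [-0.0, 0.751, 0.661, -0.0]
force: [0.8, 0.1, -1.2]
grip_width: 1.002
grip_force: 0.0
(array([ 439.6, -159.3,   -8.3]), np.float64(0.026))
```

```bash
python3 -m handwheel '[[[0,-1,-45,0,0,-0.5,1],[0,0,-45,0,0,0,1],[0,0,-45,0,0,0,1],[0,0,-43,0,0,0,1],[0,0,0,0,0,0,1],[0,0,0,0,0,0,-1],[0,0,0,0,0,0,-1],[0,0,0,0,0,0,-1]]]' 30
python3 -m handwheel '[[[0,0,0,0,0,0,-1],[0,0,0,0,0,0,-1],[0,0,40,0,0,0,-1],[0,0,60,0,0,0,-1],[0,0,0,0,0,0,-1]]]'
```

```text
time_s: 16.58
eef_pos: [440.5, -158.6, 21.8]
ee_rot: [0.002, 0.753, 0.658, 0.0]
force: [1.3, 0.7, 8.1]
grip_width: 0.556
grip_force: 31.8
time_s: 17.2
eef_pos: [441.3, -159.2, 124.4]
ee_rot: [0.004, 0.753, 0.658, 0.001]
force: [0.1, 0.3, -2.1]
grip_width: 0.56
grip_force: 32.9
```

```bash
python3 -m handwheel '[[[45.3,8,0,0,0,2.25,-1],[45.3,8,0,0,0,2.25,-1],[45.3,8,0,0,0,2.25,-1],[45.3,8,0,0,0,2.25,-1],[45.2,8,0,0,0,2.2,-1],[0,0,0,0,0,0,-1],[0,0,0,0,0,0,-1]]]'
python3 -m handwheel '[[[0,0,-35,0,0,0,-1],[0,0,-30,0,0,0,-1],[0,0,-10,0,0,0,-1],[0,0,-5,0,0,0,-1],[0,0,-4,0,0,0,-1],[0,0,-3,0,0,0,-1],[0,0,0,0,0,0,-1],[0,0,0,0,0,0,-1]]]'
python3 -m handwheel '[[[0,0,0,0,0,0,1],[0,0,0,0,0,0,1],[0,0,0,0,0,0,1],[0,0,0,0,0,0,1],[0,0,40,0,0,0,1],[0,0,60,0,0,0,1],[0,0,60,0,0,0,1],[0,0,5,0,0,0,1]]]'
python3 -c "
from h import *
shot('wrist','w7');crop('w7',0,0,512,384,1.5,'w7b')"
```

```text
time_s: 18.08
eef_pos: [665.0, -118.0, 119.0]
ee_rot: [-0.001, 0.686, 0.728, -0.001]
force: [-0.1, 0.2, -1.2]
grip_width: 0.557
grip_force: 33.0
time_s: 19.08
eef_pos: [666.3, -118.1, 33.9]
ee_rot: [0.0, 0.686, 0.728, 0.0]
force: [-0.8, -0.8, 0.8]
grip_width: 0.556
grip_force: 33.4
time_s: 20.08
eef_pos: [667.5, -118.5, 203.8]
ee_rot: [0.004, 0.686, 0.728, 0.002]
force: [0.3, -0.4, 0.8]
grip_width: 0.999
grip_force: 0.0
```

View pics/w7b.png

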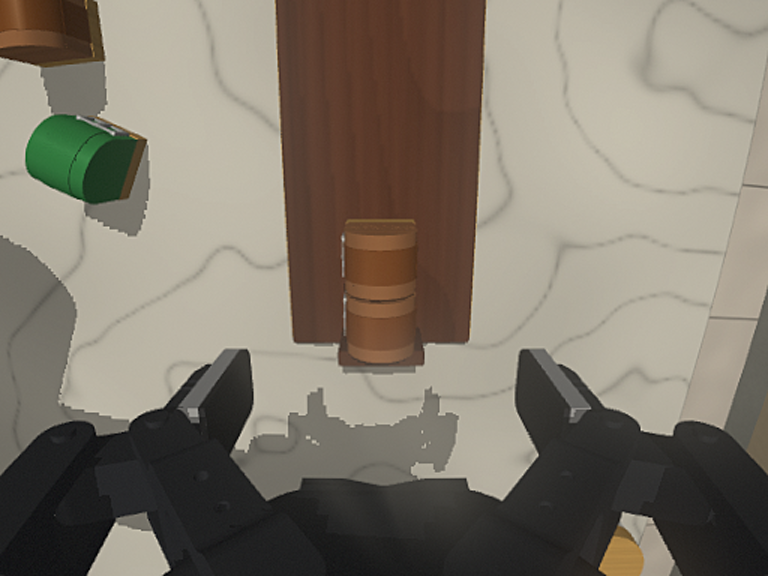

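w7 shows the first two blocks standing aligned against the end plate (378,330 and 378,258). Their buckles are on the left, which is -x.

```bash
python3 -m handwheel '[[[-46.1,28.2,0,0,0,0.4,1],[-46.1,28.2,0,0,0,0.4,1],[-46.1,28.2,0,0,0,0.4,1],[-46.1,28.2,0,0,0,0.4,1],[-46.1,28.2,0,0,0,0.4,1],[0,0,0,0,0,0,1],[0,0,0,0,0,0,1]]]'
python3 -c "
from h import *
shot('wrist','w8');print(fit(['w8'],435.4,23,5))"
```

```text
time_s: 21.0
eef_pos: [435.7, 22.8, 197.8]
ee_rot: [-0.0, 0.673, 0.74, -0.0]
force: [0.5, 0.5, 0.3]
grip_width: 0.998
grip_force: 0.0
(array([435.3,  21.3,   5.7]), np.float64(0.021))
```

```bash
python3 -m handwheel '[[[0,-0.6,-45,0,0,0,1],[0,0,-45,0,0,0,1],[0,0,-45,0,0,0,1],[0,0,-43,0,0,0,1],[0,0,0,0,0,0,1],[0,0,0,0,0,0,-1],[0,0,0,0,0,0,-1],[0,0,0,0,0,0,-1]]]' 30
python3 -m handwheel '[[[0,0,0,0,0,0,-1],[0,0,0,0,0,0,-1],[0,0,40,0,0,0,-1],[0,0,60,0,0,0,-1],[0,0,0,0,0,0,-1]]]'
python3 -m handwheel '[[[45.6,-19.5,0,0,0,-0.4,-1],[45.6,-19.5,0,0,0,-0.4,-1],[45.6,-19.5,0,0,0,-0.4,-1],[45.6,-19.5,0,0,0,-0.4,-1],[45.6,-19.5,0,0,0,-0.4,-1],[0,0,0,0,0,0,-1],[0,0,0,0,0,0,-1]]]'
python3 -m handwheel '[[[0,0,-35,0,0,0,-1],[0,0,-30,0,0,0,-1],[0,0,-10,0,0,0,-1],[0,0,-5,0,0,0,-1],[0,0,-4,0,0,0,-1],[0,0,-3,0,0,0,-1],[0,0,0,0,0,0,-1],[0,0,0,0,0,0,-1]]]'
```

```text
time_s: 22.05
eef_pos: [436.5, 22.1, 21.7]
ee_rot: [0.001, 0.673, 0.74, 0.001]
force: [-0.1, -0.5, 8.3]
grip_width: 0.562
grip_force: 31.4
time_s: 22.68
eef_pos: [437.5, 22.0, 124.3]
ee_rot: [0.004, 0.673, 0.74, 0.002]
force: [0.6, -0.2, -1.2]
grip_width: 0.556
grip_force: 32.7
time_s: 23.55
eef_pos: [662.6, -74.8, 119.1]
ee_rot: [-0.001, 0.686, 0.728, -0.0]
force: [-0.9, 0.4, -1.5]
grip_width: 0.554
grip_force: 32.6
time_s: 24.55
eef_pos: [663.8, -75.2, 33.8]
ee_rot: [0.0, 0.686, 0.728, 0.0]
force: [-0.2, 0.2, 1.8]
grip_width: 0.561
grip_force: 32.9
```

```bash
python3 -m handwheel '[[[0,0,0,0,0,0,1],[0,0,0,0,0,0,1],[0,0,0,0,0,0,1],[0,0,0,0,0,0,1],[0,0,40,0,0,0,1],[0,0,60,0,0,0,1],[0,0,60,0,0,0,1],[0,0,5,0,0,0,1]]]' >/dev/null
python3 -m handwheel '[[[-38.4,36.5,0,0,0,-4,1],[-38.4,36.5,0,0,0,-4,1],[-38.4,36.5,0,0,0,-4,1],[-38.4,36.5,0,0,0,-4,1],[-38.4,36.5,0,0,0,-4,1],[-38,36.5,0,0,0,-4,1],[0,0,0,0,0,0,1],[0,0,0,0,0,0,1]]]'
python3 -c "
from h import *
shot('wrist','w9');print(fit(['w9'],433.4,143,-20));print(sense()['joints'])"
```

```text
time_s: 26.55
eef_pos: [433.7, 143.7, 198.0]
ee_rot: [0.0, 0.822, 0.57, -0.0]
force: [0.7, -0.1, -0.6]
grip_width: 0.998
grip_force: 0.0
(array([432.8, 141.9, -20.2]), np.float64(0.02))
[ 6.18495614e-02  2.03157409e-01  1.75396928e+00 -1.16332935e-04
  1.18471218e+00  4.21191756e-01]
```

```bash
python3 -m handwheel '[[[0,-0.8,-45,0,0,0,1],[0,0,-45,0,0,0,1],[0,0,-45,0,0,0,1],[0,0,-43,0,0,0,1],[0,0,0,0,0,0,1],[0,0,0,0,0,0,-1],[0,0,0,0,0,0,-1],[0,0,0,0,0,0,-1]]]' 30
python3 -m handwheel '[[[0,0,0,0,0,0,-1],[0,0,0,0,0,0,-1],[0,0,40,0,0,0,-1],[0,0,60,0,0,0,-1],[0,0,0,0,0,0,-1]]]'
python3 -m handwheel '[[[37.9,-29.2,0,0,0,4,-1],[37.9,-29.2,0,0,0,4,-1],[37.9,-29.2,0,0,0,4,-1],[37.9,-29.2,0,0,0,4,-1],[37.9,-29.2,0,0,0,4,-1],[37.8,-29.3,0,0,0,4,-1],[0,0,0,0,0,0,-1],[0,0,0,0,0,0,-1]]]'
python3 -m handwheel '[[[0,0,-35,0,0,0,-1],[0,0,-30,0,0,0,-1],[0,0,-10,0,0,0,-1],[0,0,-5,0,0,0,-1],[0,0,-4,0,0,0,-1],[0,0,-3,0,0,0,-1],[0,0,0,0,0,0,-1],[0,0,0,0,0,0,-1]]]'
```

```text
time_s: 27.6
eef_pos: [434.5, 143.0, 21.8]
ee_rot: [0.001, 0.822, 0.57, 0.001]
force: [-0.4, -1.4, 7.9]
grip_width: 0.553
grip_force: 31.4
time_s: 28.22
eef_pos: [435.6, 143.3, 124.5]
ee_rot: [0.002, 0.822, 0.57, 0.004]
force: [0.8, -0.6, -1.5]
grip_width: 0.557
grip_force: 32.4
time_s: 29.22
eef_pos: [660.0, -31.8, 119.2]
ee_rot: [-0.001, 0.686, 0.728, -0.0]
force: [0.4, 0.1, -0.9]
grip_width: 0.556
grip_force: 32.4
time_s: 30.22
eef_pos: [661.1, -32.4, 33.9]
ee_rot: [0.0, 0.686, 0.728, 0.0]
force: [-1.0, -0.3, 1.4]
grip_width: 0.553
grip_force: 32.7
```

```bash
python3 -m handwheel '[[[0,0,0,0,0,0,1],[0,0,0,0,0,0,1],[0,0,0,0,0,0,1],[0,0,0,0,0,0,1],[0,0,40,0,0,0,1],[0,0,60,0,0,0,1],[0,0,60,0,0,0,1],[0,0,5,0,0,0,1]]]' >/dev/null
python3 -m handwheel '[[[-23.3,36.1,0,0,0,-4.9,1],[-23.3,36.1,0,0,0,-4.9,1],[-23.3,36.1,0,0,0,-4.9,1],[-23.3,36.1,0,0,0,-4.9,1],[-23.3,36.1,0,0,0,-4.9,1],[-23.3,36.1,0,0,0,-4.9,1],[-23.3,36.1,0,0,0,-4.9,1],[-22.9,36.3,0,0,0,-4.7,1]]]' >/dev/null
python3 -m handwheel '[[[0,0,0,0,0,0,1],[0,0,0,0,0,0,1]]]'
python3 -c "
from h import *
shot('wrist','w10');print(fit(['w10'],474.7,257,-35))"
```

```text
time_s: 32.48
eef_pos: [474.9, 256.3, 197.8]
ee_rot: [0.0, 0.889, 0.458, -0.0]
force: [0.0, -0.3, 0.1]
grip_width: 0.997
grip_force: 0.0
(array([474.1, 254.1, -35.2]), np.float64(0.021))
```

```bash
python3 -m handwheel '[[[0,-1.2,-45,0,0,0,1],[0,0,-45,0,0,0,1],[0,0,-45,0,0,0,1],[0,0,-43,0,0,0,1],[0,0,0,0,0,0,1],[0,0,0,0,0,0,-1],[0,0,0,0,0,0,-1],[0,0,0,0,0,0,-1]]]' 30
python3 -m handwheel '[[[0,0,0,0,0,0,-1],[0,0,0,0,0,0,-1],[0,0,40,0,0,0,-1],[0,0,60,0,0,0,-1],[0,0,50,0,0,0,-1],[0,0,0,0,0,0,-1]]]'
python3 -m handwheel '[[[26.2,-35,0,0,0,5.6,-1],[26.2,-35,0,0,0,5.6,-1],[26.2,-35,0,0,0,5.6,-1],[26.2,-35,0,0,0,5.6,-1],[26.2,-35,0,0,0,5.6,-1],[26.2,-35,0,0,0,5.5,-1],[26.2,-35,0,0,0,5.5,-1],[0,0,0,0,0,0,-1]]]'
python3 -m handwheel '[[[0,0,-50,0,0,0,-1],[0,0,-35,0,0,0,-1],[0,0,-30,0,0,0,-1],[0,0,-10,0,0,0,-1],[0,0,-5,0,0,0,-1],[0,0,-4,0,0,0,-1],[0,0,-3,0,0,0,-1],[0,0,0,0,0,0,-1]]]'
python3 -m handwheel '[[[0,0,0,0,0,0,-1],[0,0,0,0,0,0,1],[0,0,0,0,0,0,1],[0,0,0,0,0,0,1],[0,0,0,0,0,0,1],[0,0,40,0,0,0,1],[0,0,60,0,0,0,1],[0,0,60,0,0,0,1]]]'
python3 -c "
from h import *
shot('wrist','w11');shot('top','t11');crop('w11',0,0,512,384,1.5,'w11b');print(sense()['joints'])"
```

```text
time_s: 33.52
eef_pos: [475.8, 255.7, 22.1]
ee_rot: [0.0, 0.889, 0.457, 0.002]
force: [0.1, -0.8, 7.7]
grip_width: 0.557
grip_force: 31.6
time_s: 34.28
eef_pos: [476.2, 256.1, 174.6]
ee_rot: [0.001, 0.889, 0.457, 0.004]
force: [0.5, 0.0, -1.6]
grip_width: 0.557
grip_force: 32.3
time_s: 35.28
eef_pos: [658.6, 8.0, 168.4]
ee_rot: [-0.001, 0.686, 0.727, -0.001]
force: [-0.8, 0.1, -0.6]
grip_width: 0.556
grip_force: 32.3
time_s: 36.28
eef_pos: [658.5, 10.5, 34.1]
ee_rot: [0.0, 0.686, 0.728, 0.0]
force: [-0.5, 0.5, 1.9]
grip_width: 0.551
grip_force: 32.4
time_s: 37.28
eef_pos: [657.9, 10.6, 195.0]
ee_rot: [-0.0, 0.686, 0.728, -0.0]
force: [0.1, -0.2, -0.4]
grip_width: 0.999
grip_force: 0.0
[-1.61425437e-01  6.39029625e-01  1.10062295e+00  2.69917212e-05
  1.38905118e+00 -2.21417081e-01]
```

View pics/w11b.png

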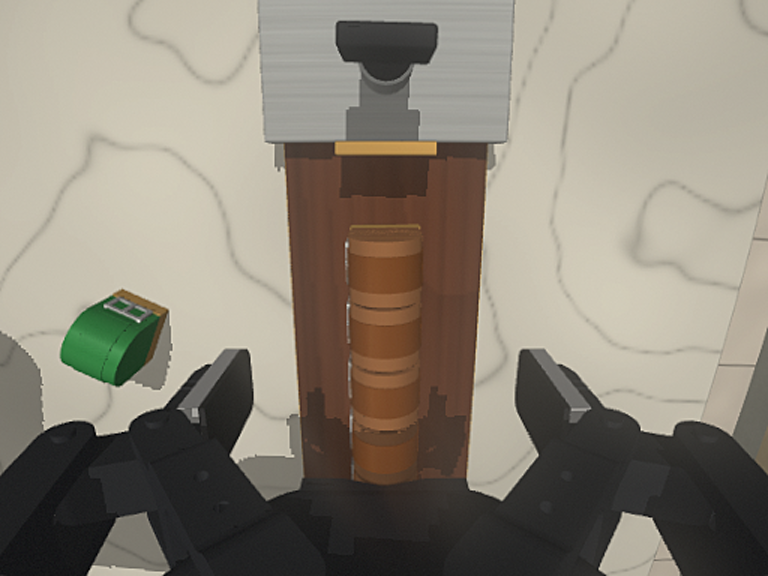

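w11 shows all five blocks in one row at x≈385 px with buckles left (-x). The stop plate is clear at (386,148) and the knob bar lies across at (386,40).

```bash
python3 -m handwheel '[[[-1,13.2,0,0,0,9.8,1],[-1,13.2,0,0,0,9.8,1],[-1,13.2,0,0,0,9.8,1],[-1,13.2,0,0,0,9.8,1],[-1,13.2,0,0,0,9.8,1],[-1,13.2,0,0,0,9.8,1],[-1,13.2,0,0,0,9.8,1],[-1,13.2,0,0,0,9.8,1]]]' >/dev/null
python3 -m handwheel '[[[-1.4,13.1,0,0,0,9.6,1],[0,0,-30,0,0,0,1],[0,0,-40,0,0,0,1],[0,0,-25,0,0,0,1],[0,0,-7,0,0,0,1],[0,0,0,0,0,0,1]]]'
python3 -m handwheel '[[[0,0,0,0,0,0,-1],[0,0,0,0,0,0,-1],[0,0,0,0,0,0,-1],[0,0,0,0,0,0,-1],[0,0,0,0,0,0,-1],[0,0,0,0,0,0,-1],[0,0,0,0,0,0,-1]]]' 60
python3 -m handwheel '[[[0.6,-10,0,0,0,0,-1],[0.6,-10,0,0,0,0,-1],[0.6,-10,0,0,0,0,-1],[0,0,0,0,0,0,-1]]]'
```

```text
time_s: 39.12
eef_pos: [648.9, 129.3, 91.6]
ee_rot: [0.0, -0.012, 1.0, 0.0]
force: [1.1, 0.6, 1.2]
grip_width: 0.996
grip_force: 0.0
time_s: 40.0
eef_pos: [648.9, 129.3, 91.7]
ee_rot: [0.0, -0.012, 1.0, 0.0]
force: [-1.5, 0.5, 4.6]
grip_width: 0.131
grip_force: 60.2
time_s: 40.5
eef_pos: [650.7, 97.8, 91.6]
ee_rot: [0.0, -0.012, 1.0, -0.0]
force: [-2.0, -2.1, 4.9]
grip_width: 0.13
grip_force: 60.5
```

```bash
python3 -m handwheel '[[[0.3,-5,0,0,0,0,-1],[0.2,-4,0,0,0,0,-1],[0.2,-3,0,0,0,0,-1],[0.2,-3,0,0,0,0,-1],[0,0,0,0,0,0,-1]]]'
python3 -m handwheel '[[[0.2,-3,0,0,0,0,-1],[0,0,0,0,0,0,-1]]]'
python3 -m handwheel '[[[0.2,-3,0,0,0,0,-1],[0,0,0,0,0,0,-1]]]'
```

```text
time_s: 41.12
eef_pos: [651.6, 83.6, 91.7]
ee_rot: [0.0, -0.012, 1.0, -0.0]
force: [-2.6, 1.0, 5.2]
grip_width: 0.127
grip_force: 60.5
time_s: 41.38
eef_pos: [651.7, 80.8, 91.6]
ee_rot: [0.0, -0.012, 1.0, 0.0]
force: [-1.9, 1.4, 5.2]
grip_width: 0.128
grip_force: 60.5
time_s: 41.62
eef_pos: [651.9, 78.0, 91.6]
ee_rot: [0.0, -0.012, 1.0, 0.0]
force: [-2.0, 3.5, 4.9]
grip_width: 0.131
grip_force: 60.5
```

```bash
for i in 1; do python3 -m handwheel '[[[0.1,-2,0,0,0,0,-1],[0,0,0,0,0,0,-1]]]'
python3 -m handwheel '[[[0.1,-1.5,0,0,0,0,-1],[0,0,0,0,0,0,-1]]]'
python3 -m handwheel '[[[0.1,-1.5,0,0,0,0,-1],[0,0,0,0,0,0,-1]]]'; done | grep -E "force|eef"
python3 -c "
from h import *
shot('wrist','w12');crop('w12',100,60,440,270,2.3,'w12b')"
```

```text
eef_pos: [652.0, 76.2, 91.6]
force: [-1.2, 2.7, 6.0]
grip_force: 60.6
eef_pos: [652.1, 75.1, 91.6]
force: [-1.1, 3.8, 5.5]
grip_force: 60.6
eef_pos: [652.1, 74.4, 91.7]
force: [-1.6, 8.8, 5.7]
grip_force: 60.5
```

View pics/w12b.png

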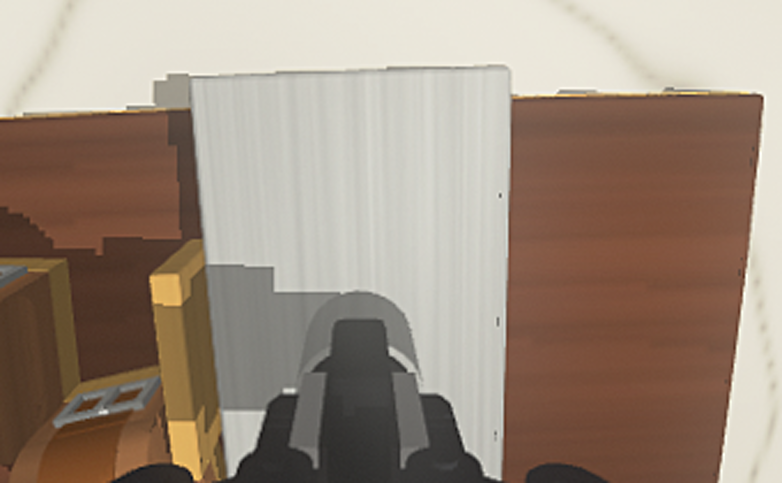

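w12 shows a block standing out of the row at about (30,320), towards -x. I'll check it in the full views.

```bash
python3 - <<'E'
from h import *
shot('scene','s12');shot('top','t12')
a=cv2.resize(np.load("cam_s12.npz")["im"][150:320,170:370],(620,527),interpolation=cv2.INTER_CUBIC)
cv2.imwrite("pics/s12c.png",a)
E
```

```text
(no output)
```

View pics/s12c.png

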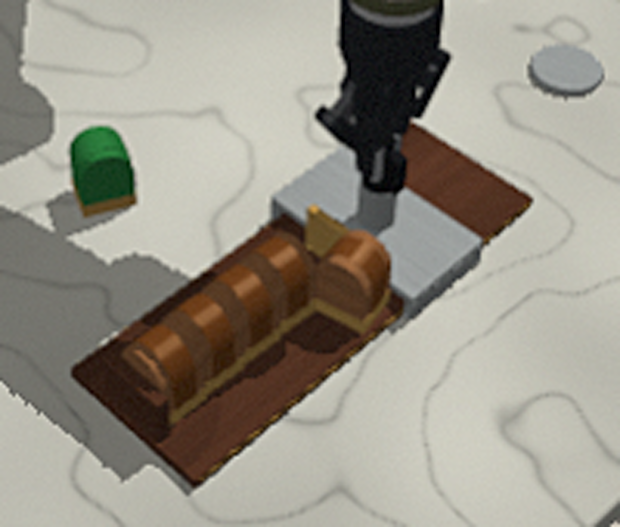

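s12 shows the fifth block knocked about 30 mm toward +x and standing beside the row at (350,285), while the other four are in line. I back the stop off and mend it.

```bash
python3 -m handwheel '[[[-0.9,14,0,0,0,0,-1],[-0.8,14,0,0,0,0,-1],[-0.8,14,0,0,0,0,-1],[-0.8,14,0,0,0,0,-1],[0,0,0,0,0,0,-1]]]'
python3 -m handwheel '[[[0,0,0,0,0,0,1],[0,0,0,0,0,0,1],[0,0,0,0,0,0,1],[0,0,0,0,0,0,1],[0,0,42,0,0,0,1],[0,0,60,0,0,0,1]]]' >/dev/null
python3 -m handwheel '[[[1.1,-13.2,0,0,0,-9.8,1],[1.1,-13.2,0,0,0,-9.8,1],[1.1,-13.2,0,0,0,-9.8,1],[1.1,-13.2,0,0,0,-9.8,1],[1.1,-13.2,0,0,0,-9.8,1],[1.1,-13.2,0,0,0,-9.8,1],[1.1,-13.2,0,0,0,-9.8,1],[1.1,-13.2,0,0,0,-9.8,1]]]' >/dev/null
python3 -m handwheel '[[[0.5,-13.1,0,0,0,-9.6,1],[0,0,0,0,0,0,1],[0,0,0,0,0,0,1]]]'
python3 - <<'E'
from h import *
shot('wrist','w13')
h=cv2.cvtColor(np.load("cam_w11.npz")["im"],cv2.COLOR_BGR2HSV)
for p in [(386,270),(386,245),(386,335),(360,270),(410,270),(385,232),(320,250),(440,250),(330,400),(440,320),(345,165),(320,350)]: print(p,h[int(p[1]/1.5),int(p[0]/1.5)])
h=cv2.cvtColor(np.load("cam_w13.npz")["im"],cv2.COLOR_BGR2HSV); print(h[150:230:8,240:330:6,0]); print(h[150:230:8,240:330:6,2])
E
```

```text
time_s: 43.15
eef_pos: [648.8, 129.7, 91.6]
ee_rot: [0.0, -0.013, 1.0, 0.0]
force: [-2.4, 1.2, 4.9]
grip_width: 0.131
grip_force: 60.6
time_s: 45.28
eef_pos: [658.1, 11.0, 193.3]
ee_rot: [-0.0, 0.684, 0.729, 0.0]
force: [-0.5, 0.1, 0.1]
grip_width: 1.001
grip_force: 0.0
(386, 270) [ 12 171 122]
(386, 245) [ 13 145 151]
(386, 335) [ 12 162 123]
(360, 270) [ 12 163 114]
(410, 270) [ 13 163 105]
(385, 232) [ 13 137 106]
(320, 250) [ 10 120 102]
(440, 250) [ 10 125  96]
(330, 400) [ 11 125  96]
(440, 320) [ 10 119  90]
(345, 165) [ 9 92 72]
(320, 350) [ 11 118  95]
[[10 10 10 10 10 11 10 11 10  9 10 10  9 10 23]
 [10  9 10 11 10 10  9 16 18 18 12 13 13 10 23]
 [10 10 10 10 10 13 13 13 12 12 13 12 12 13 20]
 [10 10 10  9 10 12 13 13 13 13 13 13 13 12 21]
 [ 9  9 10 10 10 14 12 12 13 12 12 12 11 12 21]
 [10 10 10 12  9 10 12 12 12 12 12 11 12 12 22]
 [17 18 18 18 18 17 13 13 12 12 12 12 12 12 30]
 [12 13 13 13 12 13 13 13 13 13 13 12 13 12 22]
 [13 12 13 12 13 13 13 10 11 12  8 11 10 20 21]
 [13 13 13 12 13 13 12 11 10 10 10 10 10 28 22]]
[[100  95 101  97  94  96  97  96 100  95 102  99 102 102 200]
 [101  98  97  97  96  94  98 112 132 123 103 103 108 102 197]
 [101  98  98  99  97 102 107 113 111 108 113 109 132 115 183]
 [100  98  99 100  96  91 123 138 148 153 152 147 134 101 184]
 [102  98  94  98 101 101  96 103 116 124 124 123 117 105 184]
 [100  99  96  98 102  79  98 112 129 126 125 124 119 109 191]
 [121 128 127 128 128  91  92 109 123 127 125 123 120 111 197]
 [125 119 120 107 107 108  87 120 139 151 153 152 143 129 195]
 [119 103 105 105 106 106 112  66  93 102  61  67 101 170 197]
 [138 146 148 146 138 124 102  73  73  70  76  93  98 212 195]]
```

```bash
cat > fr.py <<'E'
import h
from h import *
def hm(im):
    hv=cv2.cvtColor(cv2.bilateralFilter(im,5,30,3),cv2.COLOR_BGR2HSV)
    m=((hv[...,0]>=12)&(hv[...,0]<=20)&(hv[...,1]>60)).astype(np.uint8)
    return cv2.morphologyEx(m,cv2.MORPH_OPEN,np.ones((3,3),np.uint8))
E
python3 - <<'E'
from fr import *
def m2(im):
    m=hm(im); z=np.zeros_like(m); z[140:225,264:335]=m[140:225,264:335]
    z=cv2.erode(z,np.ones((5,5),np.uint8)); n,l,st,ce=cv2.connectedComponentsWithStats(z)
    z=(l==1+np.argmax(st[1:,4])).astype(np.uint8); print(st[1:])
    return cv2.dilate(z,np.ones((5,5),np.uint8))
h.mask=m2
p=atz("w13",(297,185),50);print(p)
m=m2(np.load("cam_w13.npz")["im"])
for r in m[150:225:4,255:340:2]: print("".join(".#"[v] for v in r))
for y0 in(-20,0,20): print(fit(["w13"],p[0],p[1],y0,12))
E
```

```text
[697.5   3.9  50. ]
[[ 266  155   56   68 2394]]
...........................................
.......................######..............
.............##################............
......##########################...........
......##########################...........
.......#########################...........
........########################...........
........########################...........
.........#######################...........
.........#######################...........
.........#######################...........
.........#########################.........
.....####.#########################........
.....##############################........
.....############################..........
.....#########################.............
.....#######.....###.......................
.....#######...............................
.....#######...............................
[[ 266  155   56   68 2394]]
(array([695.3,   4.8,  15.5]), np.float64(0.182))
[[ 266  155   56   68 2394]]
(array([695.2,   4.8,  15.9]), np.float64(0.182))
[[ 266  155   56   68 2394]]
(array([694.8,   4.8,  15.6]), np.float64(0.182))
```

```bash
python3 - <<'E'
from fr import *
def m2(im):
    m=hm(im); z=np.zeros_like(m); z[150:210,272:328]=m[150:210,272:328]
    z[196:,:284]=0
    return z
h.mask=m2
m=m2(np.load("cam_w13.npz")["im"])
for r in m[150:215:3,262:340:2]: print("".join(".#"[v] for v in r))
for y0 in(-20,0,20):
    q,f=fit(["w13"],695,5,y0,12); print(q,f)
crop("w13",200,120,360,240,5,"w13c")
im=cv2.imread("pics/w13c.png")
P=MOD@R.from_euler('z',q[2],degrees=True).as_matrix().T+[q[0],q[1],12]
hull=cv2.convexHull(np.array([(proj("w13",p)[0]-[200,120]+.5)*5 for p in P],np.int32)); cv2.polylines(im,[hull],True,(0,255,0),1); cv2.imwrite("pics/w13d.png",im)
E
```

```text
.......................................
......................###..............
...............###########.............
.......#####################...........
.....#######################...........
.....########################..........
.....########################..........
.....########################..........
.....########################..........
.....########################..........
.....######################.#..........
.....########################..........
.....########################..........
......#######################..........
......#######################..........
......##################.######........
...........####################........
...........####################........
...........####################........
...........##################..........
.......................................
.......................................
[696.    6.1  13.8] 0.108
[696.    6.1  13.8] 0.108
[696.2   6.1  13.8] 0.107
```

View pics/w13d.png

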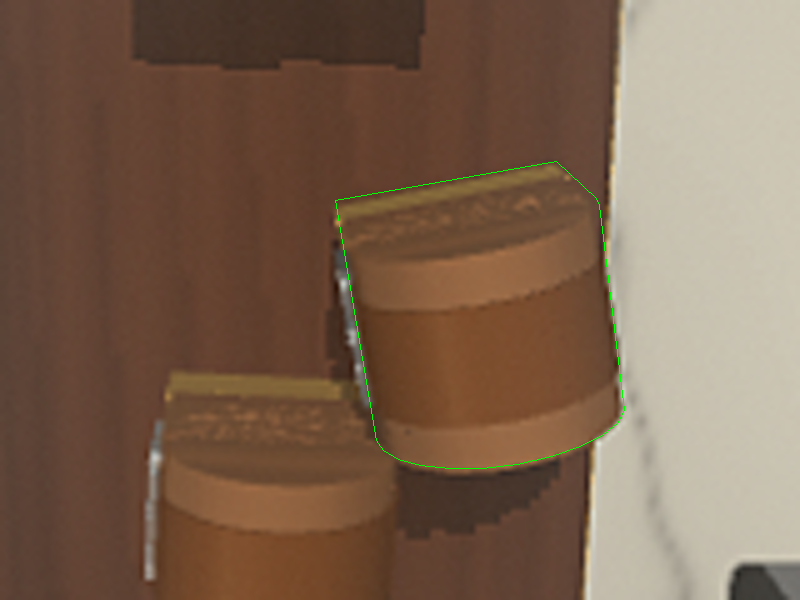

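w13d shows the knocked block's outline fitting well. Its lower foot edge is about 2 mm inside the outline, and the buckle is still on the left, with the fourth block close by at its lower left corner. I grip it off-centre toward +y with a narrower opening.

```bash
python3 -m handwheel '[[[17.6,2.5,-30,0,0,5.3,0.46],[17.6,2.5,-30,0,0,5.2,0.46],[0,0,0,0,0,0,0.46],[0,0,0,0,0,0,0.46]]]' 30
python3 -m handwheel '[[[0,0,-40,0,0,0,0.46],[0,0,-20,0,0,0,0.46],[0,0,-20,0,0,0,0.46],[0,0,-15,0,0,0,0.46],[0,0,-5,0,0,0,0.46],[0,0,0,0,0,0,0.46]]]'
```

```text
time_s: 45.82
eef_pos: [693.4, 15.7, 134.7]
ee_rot: [0.001, 0.616, 0.787, 0.0]
force: [0.1, 0.5, 0.3]
grip_width: 0.732
grip_force: 0.0
time_s: 46.58
eef_pos: [693.5, 15.5, 33.5]
ee_rot: [0.0, 0.616, 0.788, 0.0]
force: [0.4, 0.1, 0.0]
grip_width: 0.729
grip_force: 0.0
```

```bash
python3 -m handwheel '[[[0,0,0,0,0,0,-1],[0,0,0,0,0,0,-1],[0,0,0,0,0,0,-1],[0,0,0,0,0,0,-1],[0,0,0,0,0,0,-1],[0,0,40,0,0,0,-1],[0,0,45,0,0,0,-1],[0,0,0,0,0,0,-1]]]' 50
python3 -m handwheel '[[[-18,2.5,0,0,0,-5.3,-1],[-17.8,2.6,0,0,0,-5.2,-1],[0,0,0,0,0,0,-1],[0,0,0,0,0,0,-1],[0,0,-40,0,0,0,-1],[0,0,-25,0,0,0,-1],[0,0,-10,0,0,0,-1],[0,0,-5,0,0,0,-1]]]'
python3 -m handwheel '[[[0,0,-3,0,0,0,-1],[0,0,-2,0,0,0,-1],[0,0,0,0,0,0,-1],[0,0,0,0,0,0,-1]]]'
```

```text
time_s: 47.58
eef_pos: [694.8, 15.4, 122.1]
ee_rot: [0.003, 0.616, 0.788, 0.002]
force: [0.2, -0.1, -0.6]
grip_width: 0.553
grip_force: 52.5
time_s: 48.58
eef_pos: [658.0, 20.5, 38.2]
ee_rot: [0.0, 0.685, 0.728, 0.0]
force: [0.6, -0.3, -1.1]
grip_width: 0.555
grip_force: 52.5
time_s: 49.08
eef_pos: [658.0, 20.6, 34.4]
ee_rot: [0.001, 0.686, 0.728, 0.0]
force: [-2.8, -0.2, 6.2]
grip_width: 0.557
grip_force: 53.1
```

```bash
python3 -m handwheel '[[[0,0,0,0,0,0,1],[0,0,0,0,0,0,1],[0,0,0,0,0,0,1],[0,0,0,0,0,0,1],[0,0,40,0,0,0,1],[0,0,60,0,0,0,1],[0.6,-10.1,60,0,0,0,1],[0,0,0,0,0,0,1]]]'
python3 -m handwheel '[[[0,0,0,0,0,0,1],[0,0,0,0,0,0,1]]]' >/dev/null
python3 - <<'E'
from fr import *
shot('wrist','w14')
for f in("w11","w14"):
    m=hm(np.load(f"cam_{f}.npz")["im"])
    c=m[130:300,200:320]
    for v in range(146,310,6):
        u=np.flatnonzero(m[v,210:320])+210; print(f,v,(u.min(),u.max(),len(u)) if len(u) else None)
    # brass strip of the foot: hue>=16
    hv=cv2.cvtColor(np.load(f"cam_{f}.npz")["im"],cv2.COLOR_BGR2HSV)
    b=((hv[...,0]>=15)&(hv[...,0]<=20)&(hv[...,1]>90))[135:215,225:300]; p=np.argwhere(b)+[135,225]
    print(f,"strip",p.min(0),p.max(0),np.polyfit(p[:,1],p[:,0],1),len(p))
E
```

```text
time_s: 50.08
eef_pos: [659.9, 9.8, 198.8]
ee_rot: [0.004, 0.686, 0.728, 0.003]
force: [0.5, 0.4, -1.1]
grip_width: 1.001
grip_force: 0.0
w11 146 None
w11 152 (np.int64(233), np.int64(279), 47)
w11 158 (np.int64(231), np.int64(281), 51)
w11 164 (np.int64(232), np.int64(281), 50)
w11 170 (np.int64(231), np.int64(281), 51)
w11 176 (np.int64(232), np.int64(281), 50)
w11 182 (np.int64(230), np.int64(281), 52)
w11 188 (np.int64(231), np.int64(281), 51)
w11 194 (np.int64(233), np.int64(280), 48)
w11 200 (np.int64(232), np.int64(279), 48)
w11 206 (np.int64(233), np.int64(279), 47)
w11 212 (np.int64(233), np.int64(280), 48)
w11 218 (np.int64(232), np.int64(280), 49)
w11 224 (np.int64(232), np.int64(280), 49)
w11 230 (np.int64(234), np.int64(279), 46)
w11 236 (np.int64(233), np.int64(279), 47)
w11 242 (np.int64(234), np.int64(279), 46)
w11 248 (np.int64(234), np.int64(279), 46)
w11 254 (np.int64(234), np.int64(278), 45)
w11 260 (np.int64(233), np.int64(279), 47)
w11 266 (np.int64(235), np.int64(278), 44)
w11 272 (np.int64(235), np.int64(277), 43)
w11 278 (np.int64(235), np.int64(278), 44)
w11
[... 821 characters left out ...]
int64(232), np.int64(279), 48)
w14 230 (np.int64(231), np.int64(278), 48)
w14 236 (np.int64(232), np.int64(278), 47)
w14 242 (np.int64(233), np.int64(279), 47)
w14 248 (np.int64(232), np.int64(279), 48)
w14 254 (np.int64(233), np.int64(278), 46)
w14 260 (np.int64(233), np.int64(278), 46)
w14 266 (np.int64(233), np.int64(278), 46)
w14 272 (np.int64(234), np.int64(277), 44)
w14 278 (np.int64(234), np.int64(278), 45)
w14 284 (np.int64(233), np.int64(302), 49)
w14 290 (np.int64(234), np.int64(279), 46)
w14 296 (np.int64(233), np.int64(300), 47)
w14 302 (np.int64(233), np.int64(275), 43)
w14 308 (np.int64(234), np.int64(276), 43)
w14 strip [150 234] [152 280] [-1.35670662e-02  1.54332940e+02] 123
```

The numbers match the earlier w11 row: foot strip at 150–152 and columns 233–282. So the fifth block is back in line. Now the knob and stop again.

```bash
python3 -m handwheel '[[[-1,13.2,0,0,0,9.8,1],[-1,13.2,0,0,0,9.8,1],[-1,13.2,0,0,0,9.8,1],[-1,13.2,0,0,0,9.8,1],[-1,13.2,0,0,0,9.8,1],[-1,13.2,0,0,0,9.8,1],[-1,13.2,0,0,0,9.8,1],[-1,13.2,0,0,0,9.8,1]]]' >/dev/null
python3 -m handwheel '[[[-1.3,13.1,0,0,0,9.6,1],[0,0,-30,0,0,0,1],[0,0,-40,0,0,0,1],[0,0,-25,0,0,0,1],[0,0,-7,0,0,0,1],[0,0,0,0,0,0,1]]]'
python3 -m handwheel '[[[0,0,0,0,0,0,-1],[0,0,0,0,0,0,-1],[0,0,0,0,0,0,-1],[0,0,0,0,0,0,-1],[0,0,0,0,0,0,-1],[0,0,0,0,0,0,-1],[0,0,0,0,0,0,-1]]]' 60
python3 -m handwheel '[[[0.6,-10,0,0,0,0,-1],[0.6,-10,0,0,0,0,-1],[0.6,-10,0,0,0,0,-1],[0.3,-5,0,0,0,0,-1],[0,0,0,0,0,0,-1]]]'
python3 -m handwheel '[[[0.2,-4,0,0,0,0,-1],[0.2,-3,0,0,0,0,-1],[0.2,-3,0,0,0,0,-1],[0,0,0,0,0,0,-1]]]'
python3 -m handwheel '[[[0.2,-3,0,0,0,0,-1],[0,0,0,0,0,0,-1]]]'
python3 -m handwheel '[[[0.1,-2,0,0,0,0,-1],[0,0,0,0,0,0,-1]]]'
```

```text
time_s: 52.12
eef_pos: [648.9, 129.3, 91.4]
ee_rot: [-0.0, -0.013, 1.0, -0.0]
force: [-1.1, -1.0, 0.0]
grip_width: 0.999
grip_force: 0.0
time_s: 53.0
eef_pos: [648.9, 129.3, 91.6]
ee_rot: [0.0, -0.013, 1.0, 0.0]
force: [-1.2, -0.3, 4.3]
grip_width: 0.129
grip_force: 60.2
time_s: 53.62
eef_pos: [651.1, 92.9, 91.6]
ee_rot: [0.0, -0.012, 1.0, -0.0]
force: [-2.2, -1.5, 5.8]
grip_width: 0.131
grip_force: 60.5
time_s: 54.12
eef_pos: [651.7, 83.3, 91.6]
ee_rot: [0.0, -0.012, 1.0, -0.0]
force: [-0.8, -0.2, 4.5]
grip_width: 0.129
grip_force: 60.5
time_s: 54.38
eef_pos: [651.9, 80.5, 91.6]
ee_rot: [0.0, -0.012, 1.0, -0.0]
force: [-3.0, 1.0, 4.9]
grip_width: 0.128
grip_force: 60.5
time_s: 54.62
eef_pos: [652.0, 78.6, 91.6]
ee_rot: [0.0, -0.012, 1.0, 0.0]
force: [-1.9, 1.0, 5.4]
grip_width: 0.13
grip_force: 60.5
```

```bash
(python3 -m handwheel '[[[0.1,-2,0,0,0,0,-1],[0,0,0,0,0,0,-1]]]'
python3 -m handwheel '[[[0.1,-1,0,0,0,0,-1],[0,0,0,0,0,0,-1]]]'
python3 -m handwheel '[[[0.1,-1,0,0,0,0,-1],[0,0,0,0,0,0,-1]]]'
python3 -m handwheel '[[[0.1,-1,0,0,0,0,-1],[0,0,0,0,0,0,-1]]]') | grep -E "force|eef"
```

```text
eef_pos: [652.1, 76.6, 91.6]
force: [-1.9, 1.4, 4.6]
grip_force: 60.5
eef_pos: [652.1, 75.8, 91.6]
force: [-1.8, 2.2, 5.5]
grip_force: 60.6
eef_pos: [652.2, 74.8, 91.6]
force: [-1.6, 1.5, 5.2]
grip_force: 60.6
eef_pos: [652.3, 73.8, 91.6]
force: [-2.4, 2.8, 5.6]
grip_force: 60.6
```

```bash
(python3 -m handwheel '[[[0.1,-1,0,0,0,0,-1],[0,0,0,0,0,0,-1]]]'
python3 -m handwheel '[[[0.1,-1,0,0,0,0,-1],[0,0,0,0,0,0,-1]]]'
python3 -m handwheel '[[[0,-1,0,0,0,0,-1],[0,0,0,0,0,0,-1]]]') | grep -E "force|eef"
python3 - <<'E'
from fr import *
shot('top','t15');shot('scene','s15')
for f in("t0","t15"):
    im=np.load(f"cam_{f}.npz")["im"]
    print(f)
# compare scene rows: saturation/hue mask of amber near rack in scene view
from h import *
for k in range(5):
    s=20+40*k; print(k,proj("s15",[670-.061*s,-184+.998*s,78]),proj("t15",[670-.061*s,-184+.998*s,78]))
E
```

```text
eef_pos: [652.3, 73.4, 91.6]
force: [-2.3, 4.3, 5.7]
grip_force: 60.7
eef_pos: [652.3, 72.8, 91.6]
force: [-2.4, 5.7, 5.2]
grip_force: 60.7
eef_pos: [652.3, 72.7, 91.6]
force: [-1.5, 10.4, 5.8]
grip_force: 60.7
t0
t15
0 [[219.5 259.8]] [[328.9 157.8]]
1 [[232.7 249.9]] [[314.7 158.4]]
2 [[245.3 240.4]] [[300.5 159. ]]
3 [[257.5 231.2]] [[286.2 159.7]]
4 [[269.2 222.5]] [[271.9 160.4]]
```

```bash
python3 - <<'E'
from fr import *
for f,lo in(("s15",12),("t15",10),("s12",12)):
    c=np.load(f"cam_{f}.npz"); im=c["im"]; hv=cv2.cvtColor(im,cv2.COLOR_BGR2HSV)
    m=((hv[...,0]>=11)&(hv[...,0]<=20)&(hv[...,1]>90)&(hv[...,2]>(85 if f[0]=="s" else 40))).astype(np.uint8)
    S=np.zeros_like(m)
    for k in range(5):
        s=20+40*k; P=MOD@R.from_euler('z',3.5,degrees=True).as_matrix().T+[670-.061*s,-184+.998*s,12]
        q=cv2.projectPoints(P,cv2.Rodrigues(c["R"])[0],c["t"],c["K"],c["d"])[0].reshape(-1,2)
        cv2.fillConvexPoly(S,cv2.convexHull(np.round(q).astype(np.int32)),1)
    y,x=np.argwhere(S).min(0)-6; Y,X=np.argwhere(S).max(0)+8
    print(f)
    for v in range(y,Y,3): print("".join({0:".",1:"o",2:"m",3:"#"}[S[v,u]+2*m[v,u]] for u in range(x,X,2)))
E
```

```text
s15
.............................................
.....mm......................................
mmmm..............................o##o.......
................................oo#####m.....
............................m.oo########m....
............................o##o##o######mm..
..........................o######ooo###ooomm.
........................oooo######oooooooomm.
......................o#####o#####oooooooom..
....................o######oooo#ooooooooo.mm.
..................oo########oooooooooooo#.m..
................oo####o#####ooooooooo##......
..............o#######oo##ooooooooo###.......
............oo#######ooooooooooooo#o.........
..........oooo########ooooooooo##o........m..
.....m..oo####oooo####ooooooo##o.............
......oo#######ooooooooooooo##..............m
....ooooo#######ooooooooo###.................
...ooooo#o#####ooooooooo##...................
...oooooo#oo#oooooooooo#...............m.....
....oooooo#oooooooooo#o......................
....ooooooo#ooooooo##..............m.........
....ooooooooooooo#o..........................
......oooooooooo#.....................
[... 1407 characters left out ...]
#.mmmm....
..........oo##########ooooooooo###......mmmmm
.....m..o######ooo###ooooooooo##...........mm
......o########ooooooooooooo##..............m
....ooooo######oooooooooo###.................
...ooooo#o######oooooooo##...................
...oooooo##o#oooooooooo#.......m.......m.....
....oooooo##ooooooooo#o...........m..........
....ooooooo#ooooooo##..............m.........
....ooooooooooooo#o..........................
......ooooooooo##..............m.............
........ooooo##..............................
.........oooo................................
..........................m..................
.............................................
......................mm.....................
```

Five blocks are in line with the stop pressing at 10 N. Now I tighten the knob.

```bash
python3 -m handwheel '[[[0.2,0.15,0,0,0,-9.3,-1],[0.2,0.15,0,0,0,-9.3,-1],[0.2,0.15,0,0,0,-9.3,-1],[0.2,0.15,0,0,0,-9.3,-1],[0.2,0.15,0,0,0,-9.3,-1]]]' 90
python3 -m handwheel '[[[0.2,0.2,0,0,0,-9.3,-1],[0.2,0.2,0,0,0,-9.3,-1],[0.2,0.2,0,0,0,-9.3,-1],[0,0,0,0,0,0,-1],[0,0,0,0,0,0,-1]]]'
python3 -c "
from h import *
s=sense();q=s['ee_rot'];v=R.from_quat([q[1],q[2],q[3],q[0]]).as_matrix()[:,1];print(np.degrees(np.arctan2(v[1],v[0])),s['wrist_torque'])"
```

```text
time_s: 57.1
eef_pos: [653.2, 74.7, 91.7]
ee_rot: [-0.001, 0.385, 0.923, 0.002]
force: [-1.4, 15.8, 5.8]
grip_width: 0.124
grip_force: 89.8
time_s: 57.72
eef_pos: [654.3, 75.4, 91.8]
ee_rot: [-0.001, 0.594, 0.804, 0.003]
force: [0.8, 16.6, 6.1]
grip_width: 0.123
grip_force: 89.6
17.05348226379016 [ 2.59341951 -0.02914115 -0.08186862]
```

```bash
python3 -m handwheel '[[[0,0,0,0,0,0,1],[0,0,0,0,0,0,1],[0,0,0,0,0,0,1],[0,0,0,0,0,0,1],[0,0,42,0,0,0,1],[0,0,60,0,0,0,1],[0,0,45,0,0,0,1],[0,0,0,0,0,0,1]]]'
python3 -m handwheel '[[[0,0,0,0,0,0,1],[0,0,0,0,0,0,1]]]' >/dev/null
python3 - <<'E'
from fr import *
shot('wrist','w16')
s=sense();print(s['eef_pos'],s['force'])
im=np.load("cam_w16.npz")["im"]; hv=cv2.cvtColor(im,cv2.COLOR_BGR2HSV)
u=proj("w16",[654,74,112])[0].astype(int);print(u)
m=(hv[...,2]<52).astype(np.uint8); w=m[u[1]-50:u[1]+50,u[0]-45:u[0]+45]
for r in w[::3]: print("".join(".#"[v] for v in r[::2]))
p=np.argwhere(w)[:,::-1]+[u[0]-45,u[1]-50]
W=np.array([atz("w16",q,112)[:2] for q in p[::2]]); W=W[np.linalg.norm(W-np.median(W,0),axis=1)<26]
c=W.mean(0); e,v=np.linalg.eigh(np.cov((W-c).T)); print(c,np.sqrt(e),np.degrees(np.arctan2(v[1,1],v[0,1])))
E
```

```text
time_s: 58.72
eef_pos: [655.2, 72.4, 242.4]
ee_rot: [0.003, 0.595, 0.804, 0.002]
force: [0.0, -0.1, -0.6]
grip_width: 1.0
grip_force: 0.0
[653.72670443  72.53901347 236.80608726] [ 0.05723381 -1.024034    0.39808476]
[258 179]
.............................................
.............................................
.............................................
.............................................
.............................................
.............................................
.............................................
.............................................
.............................................
.............................................
.............................................
...........................#.................
............................#................
.............................................
.............................................
.............................................
.............................................
.............................................
.............................................
.............................................
.............................................
.............................................
.............................................
.............................................
.............................................
.............................................
.............................................
.............................................
.............................................
.............................................
.............................................
.............................................
.............................................
.............................................
[654.27  91.74] [ 2.49128335 10.1623847 ] 132.98871868282518
```

```bash
python3 - <<'E'
from fr import *
for f,P in(("w1",[663,-75,112]),("w16",[654,74,112])):
    im=np.load(f"cam_{f}.npz")["im"]; hv=cv2.cvtColor(im,cv2.COLOR_BGR2HSV)
    u=proj(f,P)[0].astype(int)
    m=((hv[...,2]<78)&(hv[...,1]<70)).astype(np.uint8); w=m[u[1]-30:u[1]+36,u[0]-30:u[0]+30]
    print(f)
    for r in w[::3]: print("".join(".#"[v] for v in r[::2]))
E
```

```text
w1
..............................
...........######.............
...........#######............
...........#######............
...........#########..........
..........############........
.........#############........
.........#############........
.........#############........
.........#############........
..........###########.........
...........########...........
.............######...........
.............######...........
.............######...........
.............#######..........
.............#######..........
.............#######..........
..............#####...........
........................#....#
#............................#
.......#......................
w16
..............................
............#######...........
............#######...........
............#######...........
...........#########..........
..........###########.........
.........#############........
.........#############........
.........#############........
.........#############........
..........###########.........
...........#########..........
............#######...........
............#######...........
............#######...........
............#######...........
............#######...........
............#######...........
............######............
.......................#......
..........................#...
..............................
```

```bash
python3 -m handwheel '[[[-30,-10,10,0,0,0,1],[-50,-10,10,0,0,0,1],[-50,-10,10,0,0,0,1],[-50,-10,10,0,0,0,1],[-50,-10,10,0,0,0,1],[0,0,0,0,0,0,1],[0,0,0,0,0,0,1],[0,0,0,0,0,0,1]]]' | head -2
python3 - <<'E'
from fr import *
shot('scene','s17');shot('top','t17')
for a,b,box in(("s15","s17",(195,280,205,290)),("t15","t17",(150,185,255,350))):
    A,B=[cv2.GaussianBlur(np.load(f"cam_{f}.npz")["im"],(3,3),0).astype(int) for f in(a,b)]
    d=np.abs(A-B).max(2)[box[0]:box[1],box[2]:box[3]]
    print(a)
    for r in d[::4]: print("".join(".+#"[(v>15)+(v>40)] for v in r[::2]))
# top view profile along row (foot/plate/gap darkness)
c=np.load("cam_t17.npz");im=c["im"]
for off in(0,):
    print([int(im[int(v),int(u)].max()) for u,v in [proj("t17",[670-.061*s,-184+.998*s,78])[0] for s in range(-14,232,4)]])
E
```

```text
time_s: 60.02
eef_pos: [424.7, 22.7, 287.7]
s15Traceback (most recent call last):
  File "<stdin>", line 7, in <module>
  File "<stdin>", line 7, in <genexpr>
TypeError: string indices must be integers, not 'numpy.bool'
```

```bash
python3 - <<'E'
from fr import *
for a,b,box in(("s15","s17",(195,280,205,290)),("t15","t17",(145,185,240,345))):
    A,B=[cv2.GaussianBlur(np.load(f"cam_{f}.npz")["im"],(3,3),0).astype(int) for f in(a,b)]
    d=np.abs(A-B).max(2)[box[0]:box[1],box[2]:box[3]]
    print(a)
    for r in d[::4]: print("".join(".+#"[int(v>15)+int(v>40)] for v in r[::2]))
im=np.load("cam_s17.npz")["im"]
# brass plate position: hue of gold in top view
hv=cv2.cvtColor(np.load("cam_t17.npz")["im"],cv2.COLOR_BGR2HSV)
p=np.argwhere((hv[...,0]>=15)&(hv[...,0]<=26)&(hv[...,1]>120)&(hv[...,2]>60))
p=p[(p[:,0]>140)&(p[:,0]<185)&(p[:,1]>230)&(p[:,1]<345)]; print(len(p),p.min(0),p.max(0) )
print([atz("t17",(u,v),58) for v,u in (p.min(0),p.max(0))])
print("expect plate top face gap200:",proj("t17",[670-.061*200,-184+.998*200,58]),proj("t17",[670-.061*208,-184+.998*208,58]))
E
```

```text
s15
.................+.................++######
................................+.+....###+
.............................+..........#+.
........................................+.+
........................................+#+
...........................................
..................................+##......
.......+.....................++......+.....
............................+####..........
.+....++...............+......+#++........+
+########.+...........+###+.....++.........
############+..++.......+##+...............
############++++++##......++...............
#########+++.....+###+.....................
######+++++#+......+++.....................
###+.....+#####.....+......................
+...........##++............+..............
++...##+.....+++.........++++..............
.+.....++..............+++++...............
.........+...........+++...................
..................++.......................
................+..........................
t15
.........++####.+....................................
+++++++++.+####.+....................................
++++++++++++###.........................+............
+..++#.+++++##+...++.....+++....+++....+++....+......
+++++.++##.#+#+...+++....+++....+++....+++....+......
#####++++++++#+...+++....+++....+++....+.............
.++++++++..+##+......................................
++++++++++.###...................................++++
+++++#####+###.................+........+........+#+#
+++++#####+###....................................###
52 [152 260] [173 263]
[array([686.9,  28.9,  58. ]), array([626.3,  19.8,  58. ])]
expect plate top face gap200: [[264.6 162.1]] [[261.8 162.2]]
```

```bash
python3 -c "
from rig import *
print(finish_job())"
```

```text
the job is handed in; nothing more can be done
None
```

I've handed the job in: all five blocks stand in one row from the end plate with buckles to the front, the stop is snug, and the knob is tight at about 1.33 rad. The fifth block got knocked out of line and I put it back. I judged the final fit from image measurements and the push force, and `finish_job()` gave no verdict.

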